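# Load a label roll and snug the guide with its thumbwheel

### The arm

A 6-joint arm with a two-finger parallel gripper is mounted at the origin on the work surface. World frame = base frame: x ahead of the robot, y to its left, z up, the work surface at z = 0. Lengths are in m, angles in rad, forces in N, time in s.
With the tool pointing down it reaches from about 0.25 to 0.775 m from the base axis. Payload 4 kg.
Tool frame: the origin (TCP) lies at the centre of the arm's flange, where the gripper is bolted on; the fingertips stand ahead of it and the grasp point (between the pads) lies 180 mm ahead of it (robot.tcp_to_tips is the z of the fingertips in the tool frame, in m); z points along the fingers, y is the direction in which the jaws open and shut (so a half turn about z gives the same grasp; the last joint's range is limited). The gripper opens to 94 mm and grips with 3 to 60 N. Pads are 16 mm wide; open, the fingers measure 119 mm over their backs; the gripper's body (75 mm by 177 mm) begins 78 mm behind the grasp point.
Start: joints at [1.226, 0.087, 1.371, -0, 1.684, -0.103], TCP at [0.132, 0.534, 0.405] pointing down, gripper open.
Joint ranges: [-3.1, 3.1], [-0.76, 2.03], [0.27, 2.55], [-1.08, 4.22], [0.17, 2.65], [-2.57, 2.57]. Speed limits (rad/s): [2.79, 2.79, 3.14, 3.14, 3.14, 3.14].

### API

Orientations are given as [roll, pitch, yaw] about the fixed x, y, z axes, in that order (R = Rz(yaw) Ry(pitch) Rx(roll)).
In Python, from bench import robot gives the robot as it stands.
- The arm moves only by the tool move_arm, never from a script. Its argument "increments" is a list that holds one entry, the list of rows, each a list of 7 numbers: the opening, from 0 (shut) to 1 (fully open), then the shift along the tool's x, y, z as a fraction of full scale, then the turn, a rotation vector about the tool's x, y, z as a fraction of full scale. In form: [[[jaw, dx, dy, dz, rx, ry, rz], ...]]. A call has 1 to 8 rows; each row is the pose to reach, as a shift and turn from the pose commanded when the call began, along the tool's axes at that moment; what a row does not reach only later rows make up. Full scale, the value 1, is 0.1 m for a shift and pi/2 rad for a turn. A row lasts 1/12 s, in which the tool goes at most 41.7 mm and 7.16 degrees, less where a joint would pass 70% of its speed; a pose out of reach is approached as far as the arm can. A call with a number of a shift or a turn outside -1 to 1 is refused whole. A call with a gripper value outside its range is refused whole. The fingers move at their own pace and stop on an object; the grip force is fixed at half the most. Time passes only in rows, so rows that repeat a pose let the fingers close. It gives the time, the measured TCP pose, the force and the opening at its end, in the units of the state.
- robot.get_obs(): the state, without advancing time (a new reading comes with each control period).
- robot.snapshot(name): name is "scene" or "top"; returns (picture, depth): 420x560x3 uint8, red, green, blue; 420x560 float32, m along the optical axis (not along the pixel's ray), 0 where there is no reading.
- robot.camera_params(name): a dict with "mtx" (3x3 intrinsics, pixels), "k1" (the pictures are not rectified: a ray, as slopes to the right and down, at radius r is drawn at 1 + k1 r^2 times it, then the intrinsics apply), "R" (3x3) and "t" (3): a world point X has camera coordinates R X + t. Camera axes: x right, y down, z forward; pixel columns grow to the right and rows downward; lengths in m; the calibration is good to about 2 mm. A picture is of the moment at which its call begins. camera_params takes no time and is no camera call.
- robot.close_job(): hands the job in, once; it reports no verdict.
The state is a dict: "time": time; "joint_positions": joint angles; "qvel": joint speeds; "joint_torque": joint torques, N m; "tool_pos": TCP position; "ee_rot": TCP orientation; "wrist_force": force on the tool from outside, world axes, zero at the start; "wrist_torque": the same for the moment, N m; "width": finger opening in m.
Only numpy, scipy, OpenCV 4.12 (cv2) and the standard library are available. Lean on these libraries where they do the work, as an engineer would, in place of code of your own. Each camera call takes 0.05 s, during which the arm holds its last target.

### The job

Take the label roll off its wooden rest and lay it on the two support bars in the label printer's open bay, between the fixed side flange and the movable guide, and let go of it. Then roll the printer's recessed thumbwheel with a fingertip, and never push the guide itself, until the guide has pushed the roll against the flange and holds it there without play; feel for that moment and stop, pressing the wheel and squeezing the roll only gently. Leave the other things on the bench alone.

Things in the scene. Friction and masses are not known exactly. Their poses are not given: they have to be found in the camera images.
- roll_center (a point): centre of the loose white label roll: a solid cylinder 60 mm in diameter and 50 mm long (about 0.13 kg, brown core ends), lying with its axis (the point's y axis) level; it starts on the rest. Any spin about its own axis is of no matter. It is gripped across its diameter from above
- rest: wooden roll rest, fixed: 12 mm thick board 70 x 100 mm (x by y) with two 10 mm bars along its y axis (34 mm apart, axes 21 mm up) in which the roll lies, and an end strip 26 mm high at each end (y = -53 and 53 mm). Origin: centre of its underside, on the table. The axis of a roll lying in it is 52 mm above the table
- bay (a point): fixed point of the printer: about where the roll's centre lies (within 2 mm along y) when the roll rests on the bay's two bars against the flange; 65 mm above the table. Axes are the printer's: y along the bars towards the flange, x away from the front ledge, z up. The roll may be laid anywhere between flange and guide and slides along the bars (10 mm thick, 34 mm apart, axes 34 mm above the table)
- printer: the label printer, fixed, 200 x 250 mm (x by y); origin at the centre of its underside, axes as bay. The bay's floor is 25 mm above the table; front ledge x = -100 to -55 mm, top 45 mm high; rear sill x = 78 to 100 mm, top 39 mm high; the roll's axis is at x = 20 mm. Nothing else stands in the way of fingers beside the roll
- flange_face (a point): fixed point 25 mm in +y from bay, axes as bay: the middle of the range in which the flange's black pad is clamped by hand. The pad's face, which the roll must touch, stands up to 2 mm nearer or farther in y than this point, and no reading tells which. Pad 70 mm wide, top 93 mm above the table; behind it stands a housing 95 mm high
- flange: the fixed side flange with its clamped pad (neither moves); origin and axes as flange_face
- guide_face (a point): centre of the inner face of the movable guide, a black plate 62 mm wide and 5 mm thick, top 90 mm above the table, that slides along the printer's y axis towards the flange and stays where the wheel leaves it. It starts 63 to 73 mm from flange_face, that is 61 to 75 mm from the pad. Axes as bay
- guide: the movable guide itself; origin and axes as guide_face. Felt at the rim: drag of about 2 N while it runs free, little more while it pushes the roll along, then the drag climbs steeply, some 3 N per mm of rim travel, once the roll is against the flange, each newton putting 2.4 N on the roll: stop at about 4.5 N (slow, small steps). It stays when let go, if the rim is not dragged back
- wheel_top (a point): top of the thumbwheel's exposed rim when untouched, fixed to the printer, 54 mm above the table, on the front ledge at the guide's end: 98 mm in -x and 100 mm in -y from bay, same axes. Axle level, along x, so the rim moves along y. Rubber rim of 22 mm radius, 10 mm wide, standing 9 mm out of the ledge (top 45 mm high); the rest is hidden
- wheel: the thumbwheel; origin on its axle, 22 mm below the rim's top; it turns and does not yield downwards. Moving the top of the rim in +y (towards the flange's end) drives the guide 1 mm towards the flange per 2.44 mm of rim travel; -y backs it off. A fingertip pressed on with some 7 N turns it by friction. One stroke moves the rim 15 to 20 mm, so two to four are needed, lifting off between them
- roll: the label roll; origin at roll_center
- marker: bystander: black marker 130 mm long lying between rest and printer
- tape: bystander: roll of brown tape, 90 mm wide, 48 mm high, lying flat
- bottle: bystander: green bottle 190 mm high
- spare: bystander: another label roll, standing on its end
- cutter: bystander: grey box cutter 130 mm long
- mug: bystander: white mug 90 mm high
There are look-alikes about, which are no part of the job. Leave any red look-alike of the roll alone.

How it is judged:
By the outcome, as a careful person would: the job done as asked, in the order asked, and still so for the second after the job is handed in, with the robot touching nothing.
It also fails if it takes over 72 s, if anything falls off the work surface, if the arm or the gripper's body presses on something with over 40 N, if the wrist force passes 120 N, or if a joint passes its speed limit or range.

## Working session

There is one attempt and no reset: what is moved stays moved. The work goes in short steps, Python scripts to look and compute and a tool call to move; the robot and the scene stay as the last step left them, time stands still between calls to the robot, and variables do not carry over. Pictures are saved under pics/ and viewed, and the job is handed in when it is done.

Besides the shell and the picture viewer there is one more tool, called by a JSON object that holds its "api" and its "payload", one argument or row to a line. move_arm: Moves the arm, as the interface text tells. Its arguments: {"type":"object","properties":{"increments":{"type":"array","items":{"type":"array","items":{"type":"array","items":{"type":"number","minimum":-1,"maximum":1}}}}},"required":["increments"]}

```bash
ls; mkdir -p pics
python3 - <<'E'
from bench import robot
import cv2,numpy as np
print(robot.get_obs(), robot.tcp_to_tips)
for n in("scene","top"):
    p,d=robot.snapshot(n); cv2.imwrite(f"pics/{n}0.png",p[:,:,::-1]); np.save(f"pics/{n}0.npy",d); np.save(f"pics/{n}0rgb.npy",p)
    print(n,robot.camera_params(n))
E
```

```text
pics
{'time': 0.0, 'joint_positions': array([ 1.22591882e+00,  8.79440141e-02,  1.37225117e+00, -1.57944365e-05,
        1.68358694e+00, -1.03091249e-01]), 'qvel': array([ 0.00197839, -0.00087974, -0.00038592, -0.00016797,  0.00155572,
       -0.00114   ]), 'joint_torque': array([-9.57486409e-04, -3.40181100e+01, -3.02425754e+01,  7.15549034e-02,
        3.29482695e-02, -1.50659866e-04]), 'tool_pos': array([0.13165387, 0.53389302, 0.40351127]), 'ee_rot': array([-3.13941320e+00, -2.09700517e-04,  2.89980441e+00]), 'wrist_force': array([ 0.47160882,  0.00363855, -0.9485844 ]), 'wrist_torque': array([-0.0114136 , -0.02906696, -0.01843542]), 'width': 0.09413121791876045} 0.1992
scene {'mtx': array([[491.64134954,   0.        , 274.63819656],
       [  0.        , 491.64134954, 207.22974823],
       [  0.        ,   0.        ,   1.        ]]), 'k1': 0.04481591062237861, 'R': array([[ 4.70615973e-01,  8.82337932e-01, -6.15236765e-04],
       [ 7.67266581e-01, -4.09584033e-01, -4.93500672e-01],
       [-4.35686354e-01,  2.31777249e-01, -8.69745197e-01]]), 't': array([-0.24542984, -0.39774636,  1.56409933])}
top {'mtx': array([[391.0250047 ,   0.        , 274.10085932],
       [  0.        , 391.0250047 , 206.36831465],
       [  0.        ,   0.        ,   1.        ]]), 'k1': -0.04518038549686895, 'R': array([[-0.09749725, -0.99522365, -0.00491745],
       [-0.97032086,  0.09615398, -0.22188248],
       [ 0.22129552, -0.01686143, -0.97506102]]), 't': array([0.04420404, 0.55118712, 1.0677693 ])}
```

View pics/scene0.png

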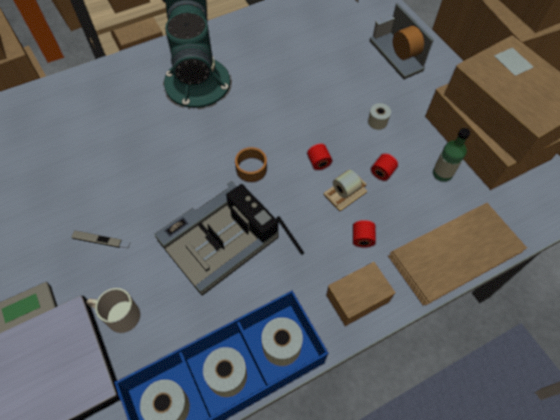

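View pics/top0.png

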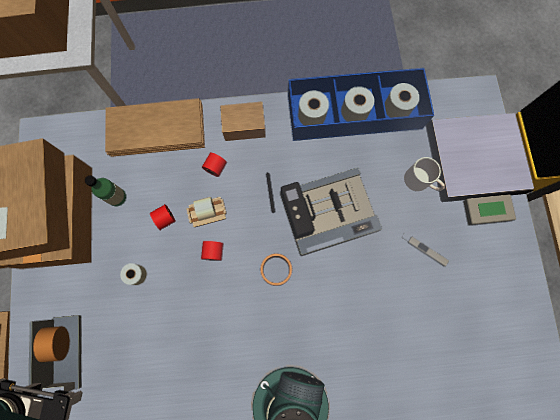

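```bash
cat > h.py <<'E'
import numpy as np,cv2
from bench import robot
def und(n,px):
    c=robot.camera_params(n); K=c['mtx'];px=np.atleast_2d(np.array(px,float))
    d=np.array([c['k1'],0,0,0,0.])
    return c,cv2.undistortPoints(px[:,None],K,d)[:,0]
def ray_z(n,px,z):
    c,u=und(n,px); R,t=c['R'],c['t']; C=-R.T@t
    D=np.c_[u,np.ones(len(u))]@R
    return C+D*((z-C[2])/D[:,2])[:,None]
def cloud(n,d):
    h,w=d.shape; yy,xx=np.mgrid[:h,:w]
    c,u=und(n,np.c_[xx.ravel(),yy.ravel()])
    P=np.c_[u,np.ones(len(u))]*d.ravel()[:,None]
    W=(P-c['t'])@c['R']; W[d.ravel()==0]=np.nan
    return W.reshape(h,w,3)
def proj(n,X):
    c=robot.camera_params(n)
    return cv2.projectPoints(np.atleast_2d(np.array(X,float)),cv2.Rodrigues(c['R'])[0],c['t'],c['mtx'],np.array([c['k1'],0,0,0,0.]))[0][:,0]
E
python3 - <<'E'
import cv2
a=cv2.imread('pics/top0.png');b=cv2.imread('pics/scene0.png')
f=lambda im,x,y,w,h,s:cv2.resize(im[y:y+h,x:x+w],None,fx=s,fy=s,interpolation=cv2.INTER_CUBIC)
cv2.imwrite('pics/c1.png',f(a,265,150,130,120,5))
cv2.imwrite('pics/c2.png',f(b,145,165,150,130,5))
cv2.imwrite('pics/c3.png',f(a,170,180,60,50,10))
cv2.imwrite('pics/c4.png',f(b,310,155,60,60,10))
E
```

```text
(no output)
```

View pics/c1.png

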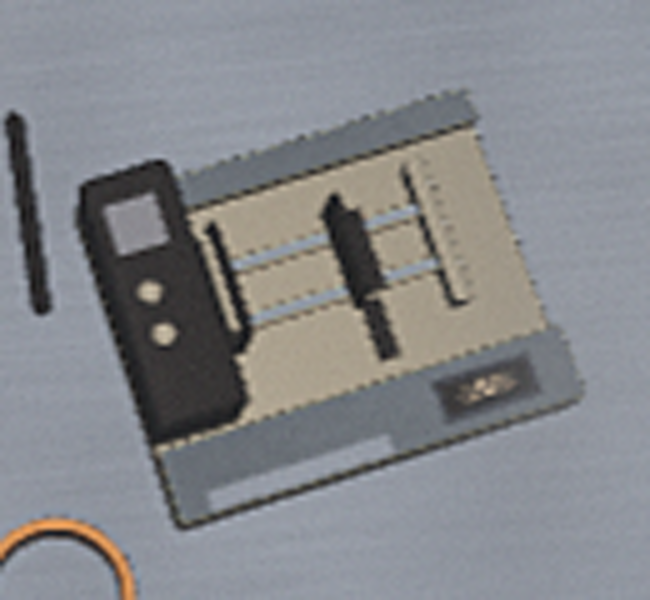

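View pics/c2.png

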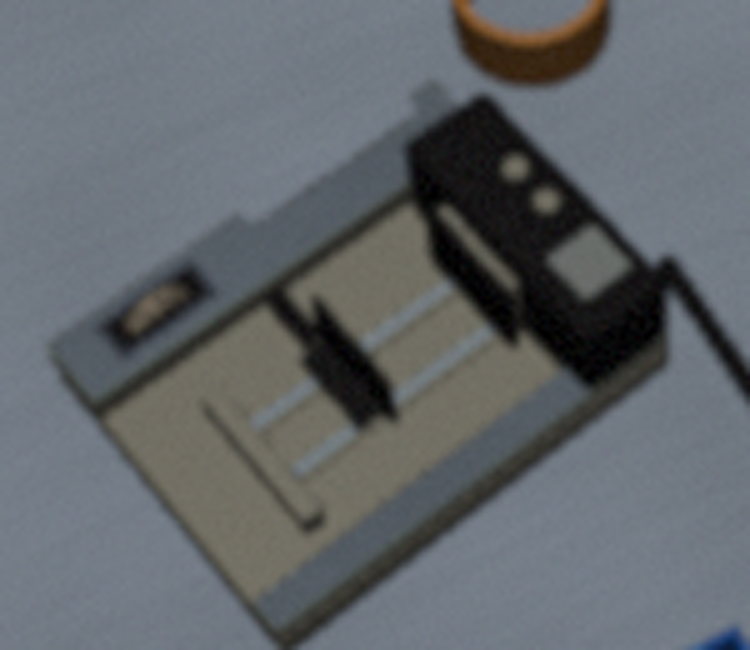

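View pics/c3.png

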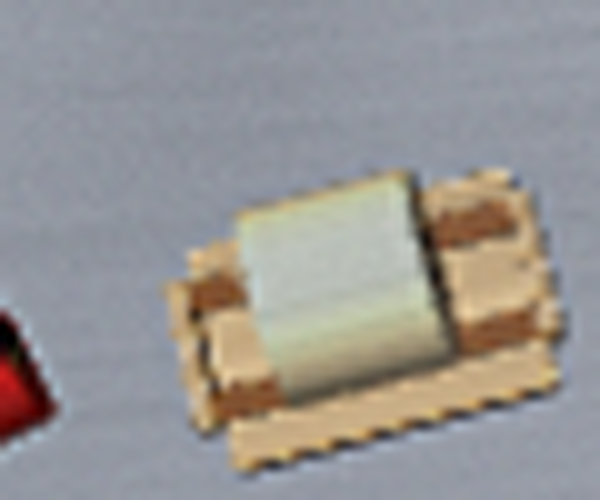

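View pics/c4.png

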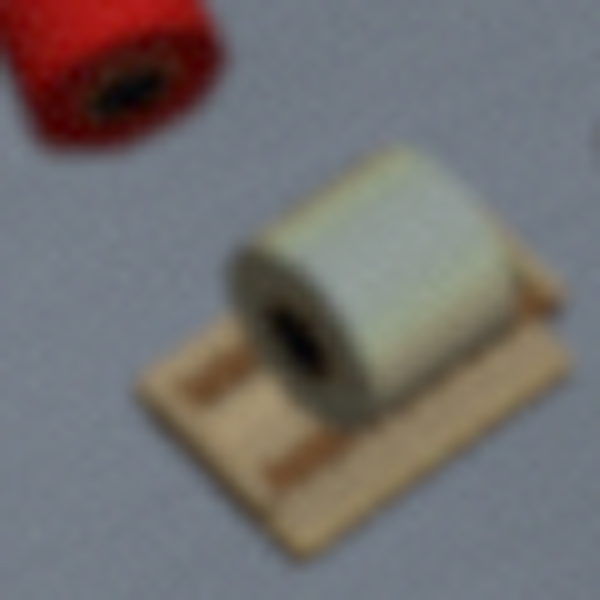

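The loose white roll lying on the wooden rest (top 204,209; scene 347,182) is the one meant. The red rolls, the upright spare (top 132,273) and the three tray rolls do not fit. The printer is at top (333,212), with its wheel at about top (362,227). Next I measure.

Run:
```python
from h import *
from scipy.optimize import least_squares
C={n:cloud(n,np.load(f'pics/{n}0.npy')) for n in('top','scene')}
c0=ray_z('top',[[204,209]],0.06)[0]; print('roll guess',c0)
for n in C:
    P=C[n].reshape(-1,3); P=P[~np.isnan(P[:,0])]
    tb=P[(abs(P[:,0]-c0[0])<.3)&(abs(P[:,1])<.3)&(abs(P[:,2])<.015)]; print(n,'table z',np.median(tb[:,2]))
    m=(np.linalg.norm(P[:,:2]-c0[:2],axis=1)<.055)&(P[:,2]>.045)&(P[:,2]<.1)
    Q=P[m]; print(len(Q),Q.min(0),Q.max(0))
    def f(p):
        a=np.array([np.cos(p[2]),np.sin(p[2])]);nn=np.array([-a[1],a[0]])
        return np.hypot((Q[:,:2]-p[:2])@nn,Q[:,2]-p[3])-.03
    best=None
    for th in np.arange(0,3.1,.3):
        r=least_squares(f,[*Q[:,:2].mean(0),th,.052],loss='soft_l1',f_scale=.003)
        if best is None or r.cost<best.cost:best=r
    p=best.x;a=np.array([np.cos(p[2]),np.sin(p[2])]); s=(Q[:,:2]-p[:2])@a
    lo,hi=np.percentile(s,[1,99]);print('axis ang',p[2]%np.pi,'z',p[3],'centre',p[:2]+a*(lo+hi)/2,'len',hi-lo,'res',np.sqrt(2*best.cost/len(Q)))
# printer: front ledge, housing etc
pc=ray_z('top',[[333,212]],0.04)[0];print('printer guess',pc)
P=C['top'].reshape(-1,3);P=P[~np.isnan(P[:,0])]
Q=P[(np.linalg.norm(P[:,:2]-pc[:2],axis=1)<.2)&(P[:,2]>.015)]
print(np.histogram(Q[:,2],bins=np.arange(.015,.11,.005)))
for lo,hi,nm in((.015,.12,'all'),(.085,.12,'hi')):
    q=Q[(Q[:,2]>lo)&(Q[:,2]<hi)]; r=cv2.minAreaRect((q[:,:2]).astype(np.float32)*1000);print(nm,r)
```

```text
roll guess [0.56557176 0.19277497 0.06      ]
top table z -5.010243162308425e-05
384 [0.53592351 0.16303035 0.04531448] [0.59943337 0.21930606 0.0857637 ]
axis ang 1.742880036194502 z 0.05109926491516309 centre [0.56932064 0.19143582] len 0.05027881219988327 res 0.002297889677601785
scene table z -0.001310291610256945
485 [0.5424667  0.15969886 0.04508378] [0.60557904 0.22106897 0.08437648]
axis ang 1.7523123294812069 z 0.048938782223809076 centre [0.57163931 0.18946424] len 0.051533892320275464 res 0.0036308020879636574
printer guess [ 0.52390953 -0.18100024  0.04      ]
(array([  55, 1005,  936,  116,  483,  889,  731,  142,   38,   16,   28,
         16,   30,   31,  114,  589,  455,    8]), array([0.015, 0.02 , 0.025, 0.03 , 0.035, 0.04 , 0.045, 0.05 , 0.055,
       0.06 , 0.065, 0.07 , 0.075, 0.08 , 0.085, 0.09 , 0.095, 0.1  ,
       0.105]))
all ((521.806884765625, -146.8170928955078), (229.58975219726562, 305.1411437988281), 12.082671165466309)
hi ((543.89208984375, -116.79840850830078), (150.83815002441406, 142.11221313476562), 12.110105514526367)
```

```bash
cat >> h.py <<'E'
def ortho(n,img,pose,z,xr,yr,s):
    # rows: x descending (up=+x); cols: y descending (left=+y); s px per mm; coordinates in mm in frame pose(x,y,yaw)
    xs=np.arange(xr[1],xr[0],-1/s);ys=np.arange(yr[1],yr[0],-1/s)
    X,Y=np.meshgrid(xs,ys,indexing='ij');c,q=np.cos(pose[2]),np.sin(pose[2])
    W=np.c_[pose[0]+(c*X-q*Y).ravel()/1e3,pose[1]+(q*X+c*Y).ravel()/1e3,np.full(X.size,z)]
    p=proj(n,W).astype(np.float32).reshape(*X.shape,2)
    return cv2.remap(img,p[...,0],p[...,1],cv2.INTER_CUBIC)
E
python3 - <<'E'
from h import *
pose=(.520,-.185,np.radians(12))
s=2
for n in('top','scene'):
    im=cv2.imread(f'pics/{n}0.png')
    o=ortho(n,im,pose,.045,(-130,130),(-160,160),s)
    for v in range(-120,121,20):
        cv2.line(o,(0,int((130-v)*s)),(8 if v else 640,int((130-v)*s)),(0,255,255) if v==0 else (0,0,255),1)
        cv2.putText(o,str(v),(10,int((130-v)*s)+4),0,.35,(0,0,255),1)
    for v in range(-140,141,20):
        cv2.line(o,(int((160-v)*s),0),(int((160-v)*s),8),(0,0,255),1)
        cv2.putText(o,str(v),(int((160-v)*s)-8,20),0,.35,(0,0,255),1)
    cv2.imwrite(f'pics/o_{n}.png',o)
E
```

```text
(no output)
```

View pics/o_top.png

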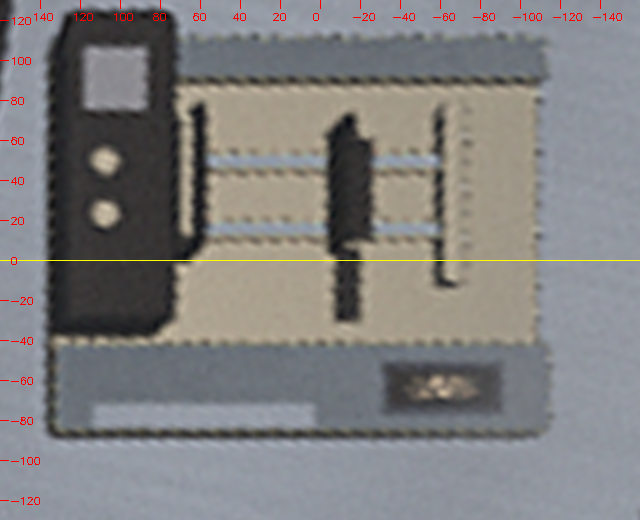

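View pics/o_scene.png

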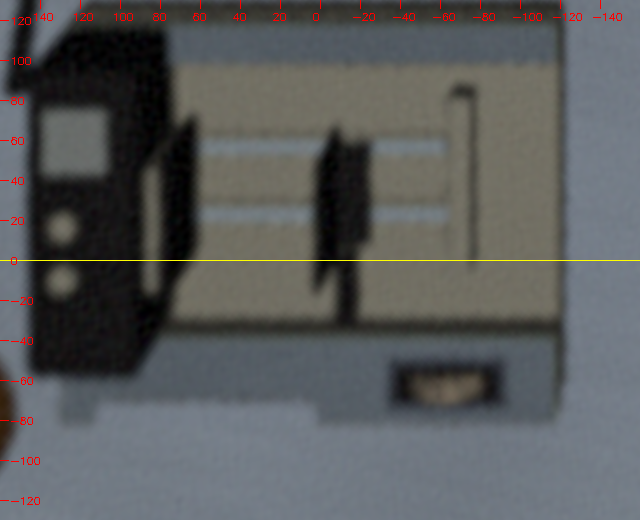

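```bash
cat >> h.py <<'E'
def T(pose,P):
    P=np.atleast_2d(np.array(P,float))/1e3;c,q=np.cos(pose[2]),np.sin(pose[2])
    return np.c_[pose[0]+c*P[:,0]-q*P[:,1],pose[1]+q*P[:,0]+c*P[:,1],P[:,2]]
def segs():
    S=[]
    def rect(x0,x1,y0,y1,z,col):
        p=[(x0,y0,z),(x1,y0,z),(x1,y1,z),(x0,y1,z)]
        for i in range(4):S.append((p[i],p[(i+1)%4],col))
    rect(-100,-55,-125,125,45,(0,255,0)); rect(78,100,-125,125,39,(0,255,0)); rect(-55,78,-125,125,25,(255,255,0))
    rect(-103,-93,-85-9,-85+9,54,(0,0,255)) if 0 else None
    return S
def overlay(n,img,pose,x,y,w,h,s,extra=[]):
    o=cv2.resize(img[y:y+h,x:x+w],None,fx=s,fy=s,interpolation=cv2.INTER_CUBIC)
    for a,b,col in segs()+extra:
        p=proj(n,T(pose,[a,b])); q=((p-[x,y]+.5)*s-.5).astype(int)
        cv2.line(o,tuple(map(int,q[0])),tuple(map(int,q[1])),col,1)
    return o
E
python3 - <<'E'
from h import *
b=(.520,-.185,np.radians(12))
for n,d,r in(('top',(13,11),(265,150,130,120)),('scene',(18.5,6),(145,165,150,130))):
    w=T(b,[[*d,0]])[0];pose=(w[0],w[1],b[2]);print(n,pose)
    # printer: bay at x=20; wheel at bay-98 => -78 ; bay y: ?
    ext=[]
    cv2.imwrite(f'pics/w_{n}.png',overlay(n,cv2.imread(f'pics/{n}0.png'),pose,*r,5,ext))
E
```

```text
top (np.float64(0.5304288902105442), np.float64(-0.17153752441129727), np.float64(0.20943951023931956))
scene (np.float64(0.5368482604686688), np.float64(-0.17528474811546862), np.float64(0.20943951023931956))
```

View pics/w_top.png

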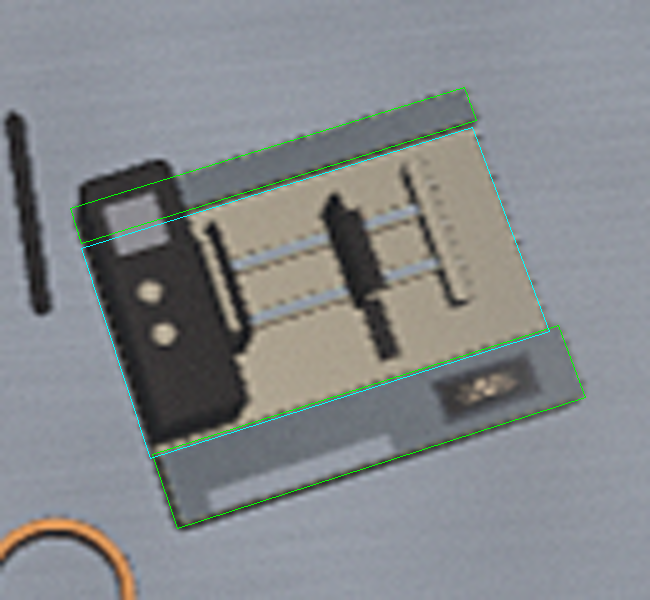

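View pics/w_scene.png

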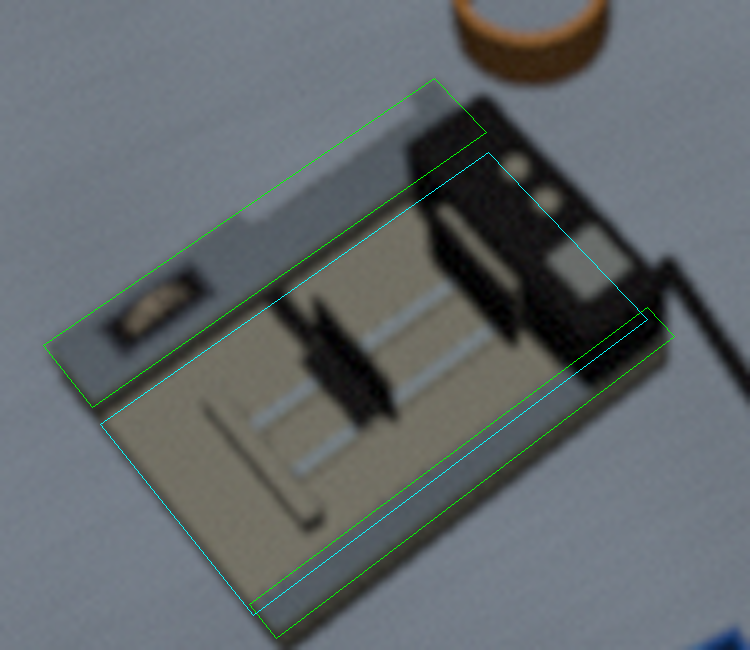

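Run:
```python
from h import *
b=(.520,-.185,np.radians(12))
def box(x0,x1,y0,y1,z0,z1,col):
    S=[]
    for z in(z0,z1):
        p=[(x0,y0,z),(x1,y0,z),(x1,y1,z),(x0,y1,z)]
        for i in range(4):S.append((p[i],p[(i+1)%4],col))
    return S+[((x,y,z0),(x,y,z1),col) for x in(x0,x1) for y in(y0,y1)]
by=27.5
for n,d,r in(('top',(14,11),(265,150,130,120)),('scene',(18,8.5),(145,165,150,130))):
    w=T(b,[[*d,0]])[0];pose=(w[0],w[1],b[2]);print(n,pose)
    ext=box(-83,-73,by-100-18,by-100+18,45,45,(0,0,255))+box(-15,55,by+25,by+26,60,93,(255,0,255))
    for g in(64,68,72): ext+=[((-11,by+25-g,90),(51,by+25-g,90),(0,255,255)),]
    o=overlay(n,cv2.imread(f'pics/{n}0.png'),pose,*r,5,ext)
    cv2.imwrite(f'pics/x_{n}.png',o)
```

```text
top (np.float64(0.531407037811278), np.float64(-0.1713296127204795), np.float64(0.20943951023931956))
scene (np.float64(0.5358394074412576), np.float64(-0.17294333495904296), np.float64(0.20943951023931956))
```

View pics/x_top.png

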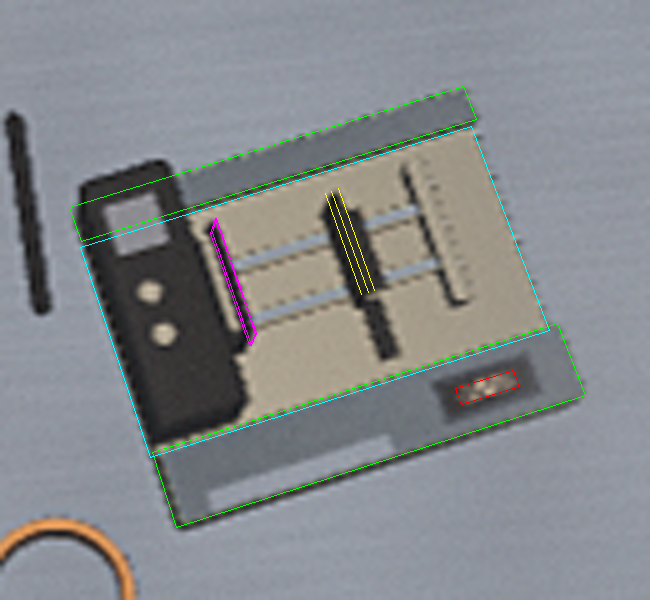

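View pics/x_scene.png

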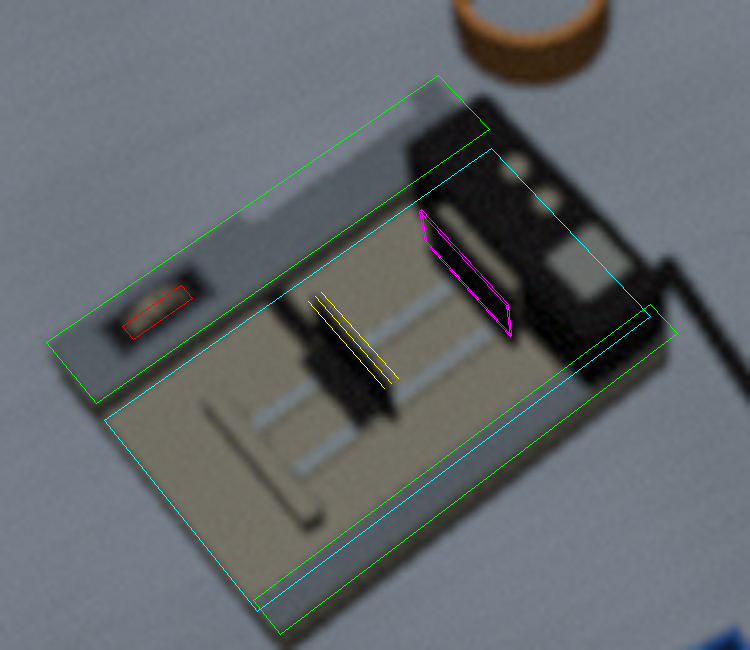

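```bash
cat >> h.py <<'E'
from scipy.spatial.transform import Rotation as Ro
def inc(pos,yaw_deg,start=None,tilt=None):
    o=robot.get_obs() if start is None else start
    R0=Ro.from_euler('xyz',o['ee_rot']);p0=np.array(o['tool_pos'])
    d=R0.inv().apply(np.array(pos)-p0)/.1
    r=(R0.inv()*Ro.from_euler('xyz',[np.pi,0,np.radians(yaw_deg)])).as_rotvec()/(np.pi/2)
    print('shift',np.round(d,3),'turn',np.round(r,3),'deg',np.linalg.norm(r)*90)
E
python3 - <<'E'
from h import *
for nm,p,z in(('bottle',(112,197),0),('bottletop',(92,182),.19),('redA',(163,217),.03),('redB',(213,250),.03),('redC',(214,164),.03),('marker1',(268,175),0),('marker2',(273,210),0)): print(nm,ray_z('top',[p],z)[0].round(3))
inc((.570,.191,.36),100)
E
```

```text
bottle [0.646 0.486 0.   ]
bottletop [0.636 0.461 0.19 ]
redA [0.56  0.321 0.03 ]
redB [0.448 0.179 0.03 ]
redC [0.71  0.159 0.03 ]
marker1 [ 0.668 -0.002  0.   ]
marker2 [ 0.556 -0.007  0.   ]
shift [-5.077 -2.279  0.44 ] turn [-0.001  0.001  0.735] deg 66.14344258553758
```

{"api": "move_arm", "payload": {
  "increments": [
    [[1,-0.41,-0.18,0.03,0,0,0],[1,-0.82,-0.36,0.06,0,0,0],[1,-1,-0.45,0.08,0,0,0]]
  ]
}}

```text
time: 0.35
tool_pos: [0.2195, 0.4649, 0.3958]
ee_rot: [-3.14, 0.001, 2.9]
wrist_force: [-0.5, 0.2, -0.6]
width: 0.0939
```

{"api": "move_arm", "payload": {
  "increments": [
    [[1,-0.37,-0.17,0.03,0,0,0],[1,-0.74,-0.34,0.06,0,0,0],[1,-1,-0.45,0.08,0,0,0]]
  ]
}}

```text
time: 0.6
tool_pos: [0.306, 0.3966, 0.3879]
ee_rot: [-3.14, 0.0, 2.898]
wrist_force: [0.6, 0.9, -0.4]
width: 0.0938
```

{"api": "move_arm", "payload": {
  "increments": [
    [[1,-0.37,-0.17,0.03,0,0,0],[1,-0.74,-0.34,0.06,0,0,0],[1,-1,-0.45,0.08,0,0,0]]
  ]
}}

```text
time: 0.85
tool_pos: [0.3925, 0.3288, 0.3798]
ee_rot: [-3.14, 0.0, 2.898]
wrist_force: [-0.4, -0.3, -0.5]
width: 0.0941
```

{"api": "move_arm", "payload": {
  "increments": [
    [[1,-0.37,-0.17,0.03,0,0,0],[1,-0.74,-0.34,0.06,0,0,0],[1,-1,-0.45,0.08,0,0,0]]
  ]
}}

```text
time: 1.1
tool_pos: [0.4788, 0.2611, 0.3717]
ee_rot: [-3.14, -0.0, 2.898]
wrist_force: [0.4, -0.0, 0.7]
width: 0.094
```

{"api": "move_arm", "payload": {
  "increments": [
    [[1,-0.3,-0.14,0.03,0,0,0.07],[1,-0.6,-0.28,0.06,0,0,0.14],[1,-0.9,-0.4,0.08,0,0,0.21],[1,-1,-0.45,0.08,0,0,0.29],[1,-1,-0.45,0.08,0,0,0.37],[1,-1,-0.45,0.08,0,0,0.44],[1,-1,-0.45,0.08,0,0,0.52],[1,-1,-0.45,0.08,0,0,0.6]]
  ]
}}

```text
time: 1.77
tool_pos: [0.5634, 0.1956, 0.3638]
ee_rot: [-3.14, -0.0, 1.952]
wrist_force: [-0.1, -0.8, -0.7]
width: 0.094
```

Run:
```python
from h import *
o=robot.get_obs();print(o['time'],o['tool_pos'],np.degrees(o['ee_rot']),o['wrist_force'],o['joint_positions'].round(2))
inc((.570,.191,.33),100)
```

```text
1.7667 [0.56339246 0.19555232 0.36378462] [-1.79910299e+02 -1.94345806e-02  1.11841386e+02] [-0.05170839 -0.79613568 -0.67461333] [ 0.24  0.2   1.32  0.    1.62 -0.14]
shift [-0.067  0.045  0.338] turn [-0.001 -0.     0.132] deg 11.841756071019526
```

{"api": "move_arm", "payload": {
  "increments": [
    [[1,-0.07,0.04,0.17,0,0,0.066],[1,-0.07,0.045,0.34,0,0,0.132],[1,-0.07,0.045,0.34,0,0,0.132],[1,-0.07,0.045,0.34,0,0,0.132]]
  ]
}}

```text
time: 2.1
tool_pos: [0.5697, 0.1909, 0.3289]
ee_rot: [-3.137, 0.0, 1.754]
wrist_force: [-1.0, 0.1, -0.4]
width: 0.0942
```

Run:
```python
from h import *
o=robot.get_obs();print(o['tool_pos'],np.degrees(o['ee_rot']))
ims=[]
for n in("top","scene"):
    p,d=robot.snapshot(n); p=p[:,:,::-1].copy(); cv2.imwrite(f"pics/{n}1.png",p); np.save(f'pics/{n}1.npy',d)
    tc=np.array(o['tool_pos']);R=Ro.from_euler('xyz',o['ee_rot']);
    # TCP, tips, grasp
    pts=[tc+R.apply([0,s,.1992]) for s in(-.0595,-.047,.047,.0595)]
    q=proj(n,pts); c=q.mean(0).astype(int); x,y=c[0]-40,c[1]-40
    s=7;im=cv2.resize(p[y:y+80,x:x+80],None,fx=s,fy=s,interpolation=cv2.INTER_CUBIC)
    for u in q: cv2.drawMarker(im,tuple(((u-[x,y]+.5)*s-.5).astype(int).tolist()),(0,0,255),0,12,1)
    ims.append(im)
cv2.imwrite('pics/g1.png',cv2.resize(np.hstack(ims),(800,400)))
```

```text
[0.56974196 0.19094691 0.32890675] [-1.79764394e+02  2.82590950e-03  1.00488170e+02]
```

View pics/g1.png

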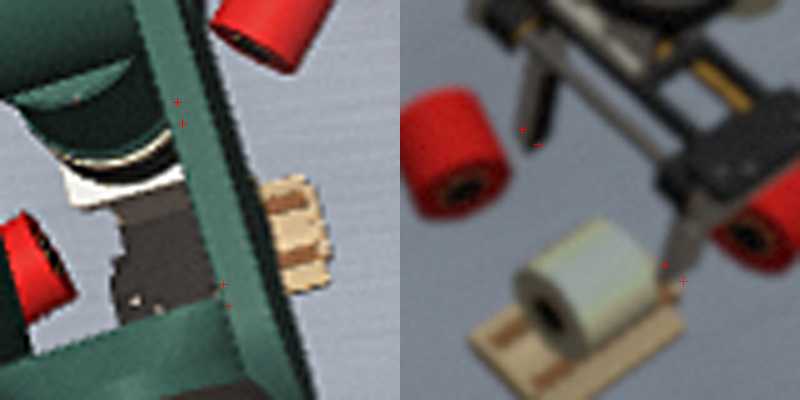

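Run:
```python
from h import *
o=robot.get_obs();n='scene';p=cv2.imread('pics/scene1.png')
tc=np.array(o['tool_pos']);R=Ro.from_euler('xyz',o['ee_rot'])
s=10;x,y=325,145;x,y=[int(v) for v in proj(n,[tc+R.apply([0,0,.199])])[0]-[40,30]]
im=cv2.resize(p[y:y+60,x:x+80],None,fx=s,fy=s,interpolation=cv2.INTER_CUBIC)
for sg in(-1,1):
    P=[tc+R.apply([a,sg*b,zz]) for zz in(.1992,.165) for a,b in((-.008,.047),(.008,.047),(.008,.0595),(-.008,.0595))]
    q=((proj(n,P)-[x,y]+.5)*s-.5).astype(int)
    for i in range(4):
        for a,b in((i,(i+1)%4),(i,i+4)): cv2.line(im,tuple(q[a].tolist()),tuple(q[b].tolist()),(0,0,255),1)
cv2.imwrite('pics/g2.png',im)
```

```text
(no output)
```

View pics/g2.png

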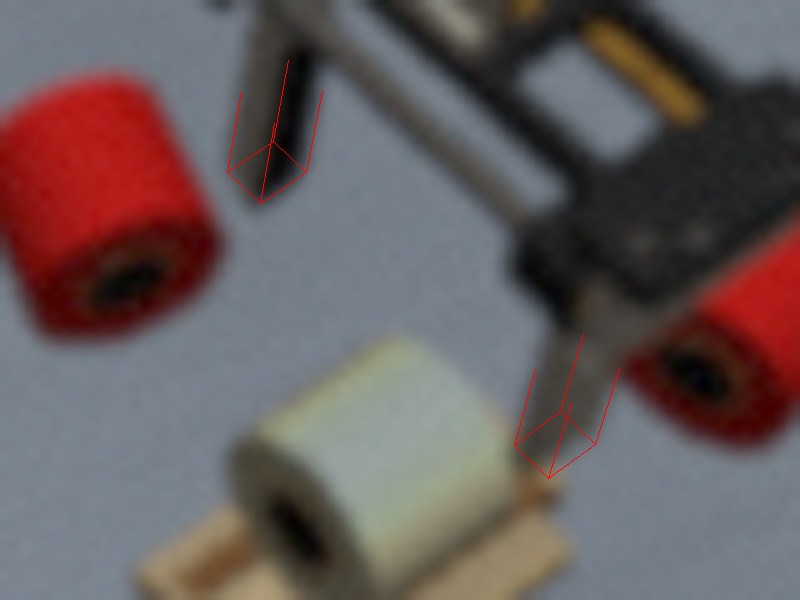

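Run:
```python
from h import *
pose=(.5335,-.1722,np.radians(12))
def edge(n,z,axis,lo,hi,a,b,k=3):
    im=cv2.imread(f'pics/{n}0.png').astype(np.float32).mean(2)
    if axis=='x': o=ortho(n,im,pose,z,(lo,hi),(a,b),4).mean(1); c=np.arange(hi,lo,-.25)
    else: o=ortho(n,im,pose,z,(a,b),(lo,hi),4).mean(0); c=np.arange(hi,lo,-.25)
    g=np.gradient(cv2.GaussianBlur(o[:,None],(1,1+2*4),2)[:,0])
    i=[j for j in range(4,len(g)-4) if abs(g[j])==abs(g[j-4:j+5]).max()]
    i=sorted(i,key=lambda j:-abs(g[j]))[:k]
    return [(round(float(c[j]),1),round(float(-g[j]),1)) for j in i]
for n in('top','scene'):
    print(n)
    print(' front -100 z45',edge(n,.045,'x',-115,-85,-115,-10))
    print(' front -100 z45 away from label',edge(n,.045,'x',-115,-85,-115,-70))
    print(' inner -55 z45',edge(n,.045,'x',-70,-40,-110,30))
    print(' sill in 78 z39',edge(n,.039,'x',65,92,-110,40))
    print(' sill out 100 z39',edge(n,.039,'x',90,115,-110,40))
    print(' end -125 z45',edge(n,.045,'y',-140,-110,-92,-62))
    print(' end -125 z39',edge(n,.039,'y',-140,-110,82,96))
    print(' end -125 z25',edge(n,.025,'y',-140,-110,-40,65))
    print(' recess x z45',edge(n,.045,'x',-97,-60,-85,-60,5))
    print(' recess y z45',edge(n,.045,'y',-115,-30,-90,-68,5))
    print(' bars z39',edge(n,.039,'x',-8,50,0,30,6))
```

```text
top
 front -100 z45 [(-105.2, -6.3), (-101.0, 3.6), (-93.2, -1.4)]
 front -100 z45 away from label [(-105.2, -5.5), (-101.0, 2.9), (-93.0, -1.5)]
 inner -55 z45 [(-56.2, 3.0), (-67.0, 1.2), (-46.8, -0.7)]
 sill in 78 z39 [(73.0, -7.3), (77.0, 4.0), (68.8, 1.0)]
 sill out 100 z39 [(98.5, 3.0), (102.8, -0.4), (91.8, -0.3)]
 end -125 z45 [(-125.2, -1.8), (-119.2, 0.2), (-129.8, 0.1)]
 end -125 z39 [(-123.8, -2.0), (-119.2, 0.4), (-111.0, 0.1)]
 end -125 z25 [(-122.0, 1.3), (-126.2, -1.1), (-118.0, -0.2)]
 recess x z45 [(-84.5, 5.1), (-74.2, -4.1), (-67.2, 3.0), (-92.8, -2.2), (-89.2, -1.9)]
 recess y z45 [(-41.8, 2.7), (-100.2, -2.2), (-64.5, -1.2), (-67.8, -1.2), (-71.5, 1.0)]
 bars z39 [(-6.5, -3.8), (27.5, -3.6), (31.5, 2.9), (-2.8, 2.8), (4.0, -1.6), (7.5, 1.5)]
scene
 front -100 z45 [(-98.0, -1.2), (-90.2, -0.7), (-106.2, 0.1)]
 front -100 z45 away from label [(-98.0, -1.2), (-90.2, -1.0), (-106.8, 0.1)]
 inner -55 z45 [(-45.2, 2.3), (-53.2, -2.0), (-66.8, 0.9)]
 sill in 78 z39 [(79.2, -0.8), (69.8, 0.3), (87.0, 0.0)]
 sill out 100 z39 [(112.2, 3.5), (100.2, -1.6), (106.8, -0.8)]
 end -125 z45 [(-131.5, -2.6), (-126.5, 1.4), (-111.8, -0.2)]
 end -125 z39 [(-131.8, -3.6), (-127.0, 2.2), (-111.0, 0.3)]
 end -125 z25 [(-130.5, -2.8), (-125.8, 2.0), (-119.5, -0.1)]
 recess x z45 [(-74.2, -2.1), (-66.8, 2.1), (-91.2, -1.0), (-95.5, -0.9), (-86.2, 0.9)]
 recess y z45 [(-44.5, 2.0), (-100.5, -1.9), (-91.0, 1.6), (-56.5, -1.1), (-71.0, -0.8)]
 bars z39 [(42.2, -1.3), (8.2, -1.3), (0.0, 0.8), (35.0, 0.8), (13.8, 0.7), (47.8, 0.6)]
```

Run:
```python
from h import *
pose=(.5335,-.1724,np.radians(12))
ims=[]
for n in('top','scene'):
    im=cv2.imread(f'pics/{n}0.png')
    for z in(.09,.093):
        o=ortho(n,im,pose,z,(-25,65),(-45,75),3)
        for v in range(-40,71,10):
            u=int((75-v)*3);cv2.line(o,(u,0),(u,6),(0,0,255),1);cv2.putText(o,str(v),(u-8,16),0,.35,(0,0,255),1)
        ims.append(o)
cv2.imwrite('pics/gp.png',np.vstack([np.hstack(ims[:2]),np.hstack(ims[2:])]))
for w in [(20,28),(-78,-72),(20,53),(20,20)]: print(w,T(pose,[[*w,0]])[0])
```

```text
(20, 28) [ 0.54724142 -0.14085363  0.        ]
(-78, -72) [ 0.47217413 -0.25904374  0.        ]
(20, 53) [ 0.54204363 -0.11639994  0.        ]
(20, 20) [ 0.54890472 -0.14867881  0.        ]
```

View pics/gp.png

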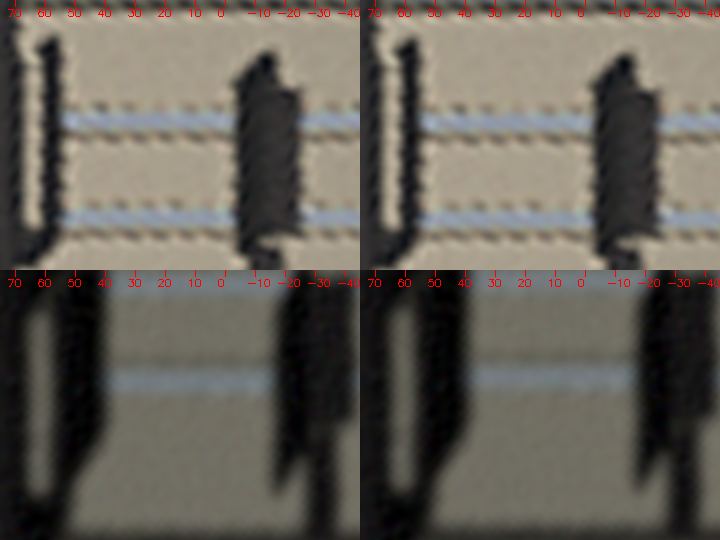

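{"api": "move_arm", "payload": {
  "increments": [
    [[1,0,0,0.25,0,0,0],[1,0,0,0.5,0,0,0],[1,0,0,0.75,0,0,0],[1,0,0,0.97,0,0,0],[1,0,0,0.97,0,0,0]]
  ]
}}

```text
time: 2.62
tool_pos: [0.5686, 0.1908, 0.2295]
ee_rot: [-3.133, 0.0, 1.753]
wrist_force: [-1.2, -0.9, -0.2]
width: 0.0938
```

{"api": "move_arm", "payload": {
  "increments": [
    [[0.6,0,0,0,0,0,0],[0.6,0,0,0,0,0,0],[0.5,0,0,0,0,0,0],[0.5,0,0,0,0,0,0],[0.5,0,0,0,0,0,0],[0.5,0,0,0,0,0,0]]
  ]
}}

```text
time: 3.12
tool_pos: [0.57, 0.1911, 0.235]
ee_rot: [3.141, -0.0, 1.751]
wrist_force: [-2.4, -0.1, 3.7]
width: 0.0592
```

{"api": "move_arm", "payload": {
  "increments": [
    [[0.4,0,0,-0.1,0,0,0],[0.4,0,0,-0.3,0,0,0],[0.4,0,0,-0.6,0,0,0],[0.4,0,0,-0.9,0,0,0],[0.4,0,0,-0.9,0,0,0]]
  ]
}}

```text
time: 3.53
tool_pos: [0.5715, 0.1914, 0.332]
ee_rot: [3.128, -0.001, 1.751]
wrist_force: [1.1, -0.2, -0.2]
width: 0.059
```

Run:
```python
from h import *
o=robot.get_obs();print(o['time'],o['tool_pos'],np.degrees(o['ee_rot']),o['wrist_force'],o['width'])
p,d=robot.snapshot('scene'); cv2.imwrite("pics/s2.png",cv2.resize(p[100:260,240:440,::-1],None,fx=4,fy=4,interpolation=2))
inc((.5491,-.1498,.325),102)
```

```text
3.5333 [0.57146237 0.19139329 0.33201366] [ 1.79194542e+02 -4.60498651e-02  1.00347649e+02] [ 1.14637439 -0.15015203 -0.22139949] 0.059008493736162494
shift [-3.316 -0.829  0.028] turn [ 0.006 -0.    -0.018] deg 1.7487516494235282
```

View pics/s2.png

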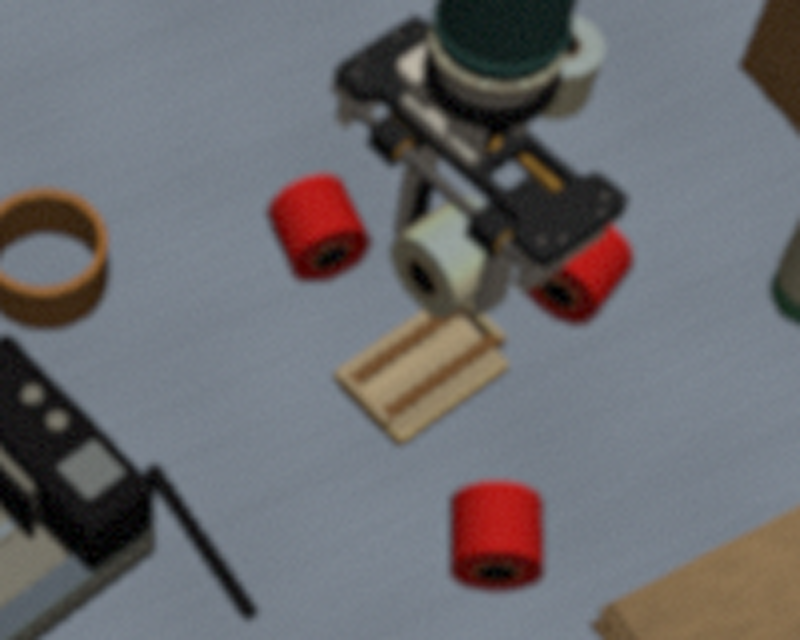

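{"api": "move_arm", "payload": {
  "increments": [
    [[0.4,-0.25,-0.06,0,0,0,0],[0.4,-0.55,-0.14,0,0,0,0],[0.4,-0.9,-0.22,0,0,0,0],[0.4,-1,-0.25,0,0,0,0]]
  ]
}}

```text
time: 3.92
tool_pos: [0.5629, 0.0847, 0.3217]
ee_rot: [-3.138, 0.002, 1.748]
wrist_force: [0.5, 0.9, -1.2]
width: 0.0594
```

{"api": "move_arm", "payload": {
  "increments": [
    [[0.4,-0.35,-0.09,0,0,0,0],[0.4,-0.7,-0.18,0,0,0,0],[0.4,-1,-0.25,0,0,0,0]]
  ]
}}

```text
time: 4.17
tool_pos: [0.5561, -0.0161, 0.322]
ee_rot: [-3.139, -0.001, 1.751]
wrist_force: [0.3, 0.5, -0.8]
width: 0.0591
```

{"api": "move_arm", "payload": {
  "increments": [
    [[0.4,-0.35,-0.09,0,0,0,0],[0.4,-0.7,-0.18,0,0,0,0],[0.4,-1,-0.25,0,0,0,0],[0.4,-1,-0.25,0,0,0,0]]
  ]
}}

```text
time: 4.5
tool_pos: [0.5495, -0.1222, 0.3219]
ee_rot: [-3.139, 0.002, 1.745]
wrist_force: [-0.2, 0.9, -0.7]
width: 0.0592
```

Run:
```python
from h import *
o=robot.get_obs();print(o['time'],o['tool_pos'],np.degrees(o['ee_rot']),o['wrist_force'],o['width'])
inc((.5491,-.1497,.30),102)
```

```text
4.5 [ 0.54945584 -0.12219765  0.32193931] [-1.79834291e+02  9.73709579e-02  9.99942482e+01] [-0.17992367  0.8728845  -0.6603692 ] 0.05917263222662919
shift [-0.27  -0.051  0.22 ] turn [-0.002  0.001 -0.022] deg 2.0150785964967803
```

{"api": "move_arm", "payload": {
  "increments": [
    [[0.4,-0.14,-0.03,0,0,0,-0.011],[0.4,-0.27,-0.05,0,0,0,-0.022],[0.4,-0.27,-0.05,0.1,0,0,-0.022],[0.4,-0.27,-0.05,0.22,0,0,-0.022],[0.4,-0.27,-0.05,0.22,0,0,-0.022],[0.4,-0.27,-0.05,0.22,0,0,-0.022]]
  ]
}}

```text
time: 5.0
tool_pos: [0.5496, -0.1437, 0.2991]
ee_rot: [-3.138, -0.003, 1.787]
wrist_force: [0.8, 0.6, -1.0]
width: 0.0595
```

Run:
```python
from h import *
o=robot.get_obs();print(o['time'],o['tool_pos'],np.degrees(o['ee_rot']),o['wrist_force'],o['width'])
p,d=robot.snapshot('scene'); cv2.imwrite("pics/s3.png",cv2.resize(p[150:310,130:330,::-1],None,fx=4,fy=4,interpolation=2))
p,d=robot.snapshot('top'); cv2.imwrite("pics/t3.png",cv2.resize(p[130:290,230:430,::-1],None,fx=4,fy=4,interpolation=2))
inc((.5491,-.1497,.248),102)
```

```text
5.0 [ 0.5496219  -0.14370625  0.29906974] [-179.78258097   -0.18464958  102.37519175] [ 0.8490995   0.55974542 -0.95767683] 0.05948355700367415
shift [-0.053 -0.022  0.531] turn [-0.    -0.001  0.004] deg 0.387514126665687
```

View pics/s3.png

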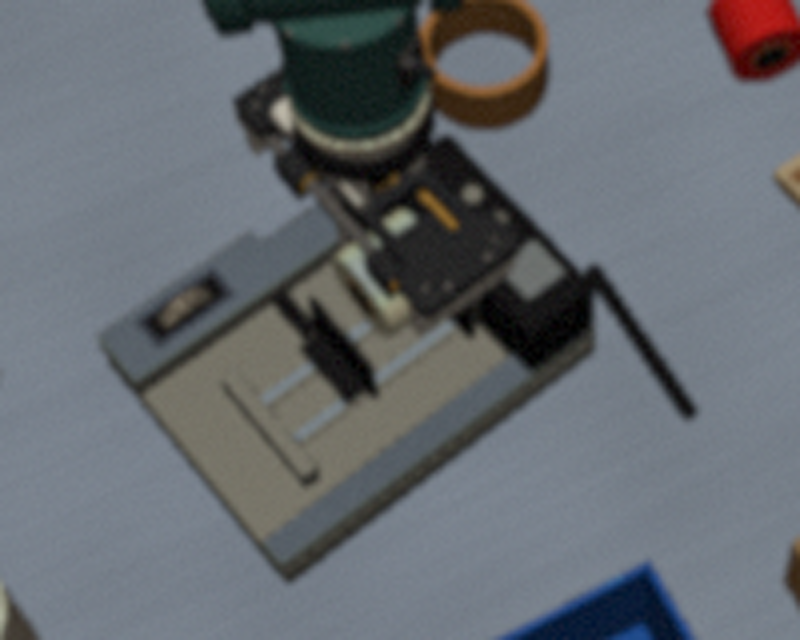

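View pics/t3.png

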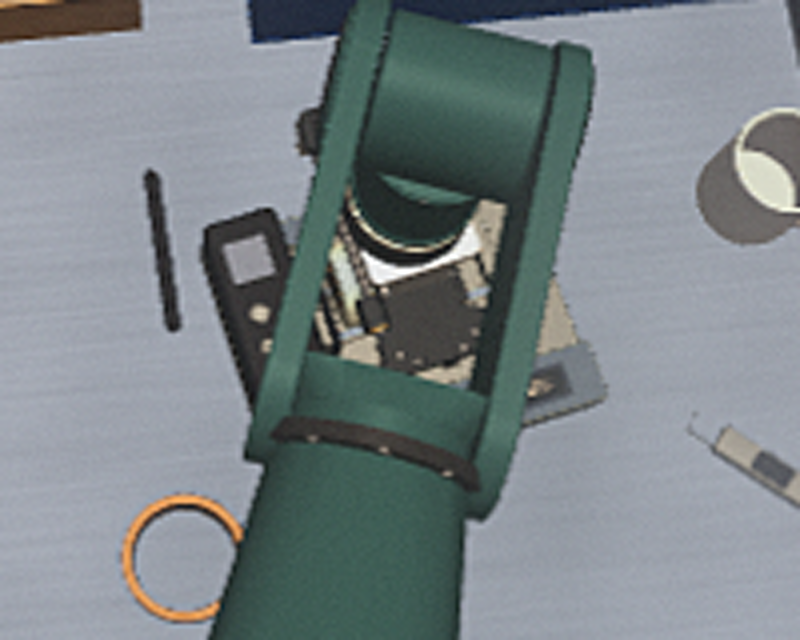

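Run:
```python
from h import *
o=robot.get_obs();print(o['time'],o['tool_pos'],np.degrees(o['ee_rot']),o['wrist_force'],o['width'])
inc((.5491,-.1497,.248),102)
```

```text
5.1 [ 0.550134   -0.14405754  0.30113191] [-1.79963449e+02 -4.93307501e-02  1.02382604e+02] [ 0.34122535 -0.58840756 -1.04094053] 0.05908327342664481
shift [-0.053 -0.022  0.531] turn [-0.    -0.001  0.004] deg 0.387514126665687
```

{"api": "move_arm", "payload": {
  "increments": [
    [[0.4,-0.05,-0.02,0,0,0,0],[0.4,-0.05,-0.02,0.15,0,0,0],[0.4,-0.05,-0.02,0.3,0,0,0],[0.4,-0.05,-0.02,0.42,0,0,0],[0.4,-0.05,-0.02,0.48,0,0,0],[0.4,-0.05,-0.02,0.48,0,0,0],[0.4,-0.05,-0.02,0.48,0,0,0]]
  ]
}}

```text
time: 5.68
tool_pos: [0.5493, -0.1503, 0.2536]
ee_rot: [-3.141, -0.0, 1.786]
wrist_force: [-0.3, 0.5, -0.4]
width: 0.0594
```

Run:
```python
from h import *
o=robot.get_obs();print(o['time'],o['tool_pos'],np.degrees(o['ee_rot']),o['wrist_force'],o['width'])
p,d=robot.snapshot('scene'); cv2.imwrite("pics/s4.png",cv2.resize(p[150:310,130:330,::-1],None,fx=4,fy=4,interpolation=2))
```

```text
5.6833 [ 0.54926661 -0.1503455   0.25364711] [-1.79987001e+02 -1.12168017e-02  1.02325097e+02] [-0.31402843  0.49122761 -0.40110677] 0.05937684540581843
```

View pics/s4.png

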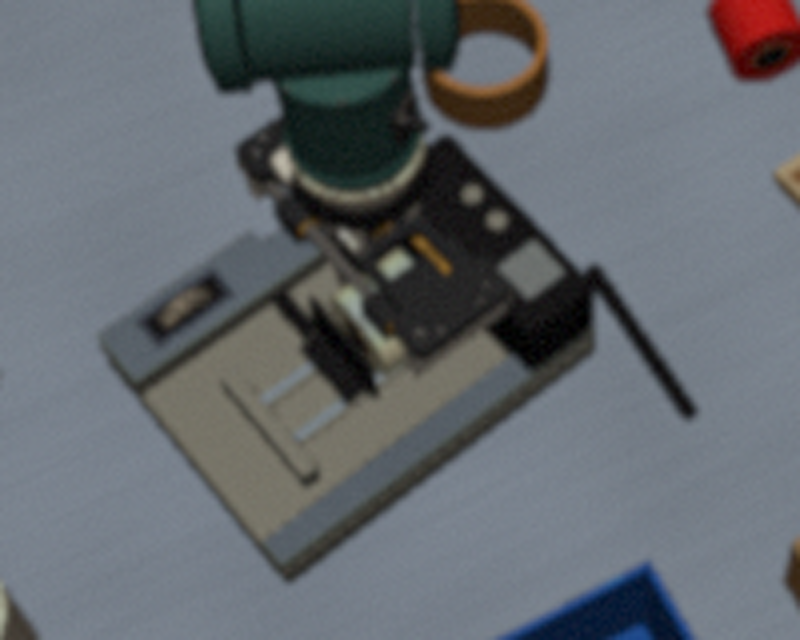

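{"api": "move_arm", "payload": {
  "increments": [
    [[0.4,0,0,0.02,0,0,0],[0.4,0,0,0.04,0,0,0],[0.4,0,0,0.06,0,0,0],[0.4,0,0,0.06,0,0,0],[0.4,0,0,0.06,0,0,0]]
  ]
}}

```text
time: 6.15
tool_pos: [0.5495, -0.1504, 0.249]
ee_rot: [3.14, 0.001, 1.786]
wrist_force: [-1.4, -0.2, 3.9]
width: 0.0596
```

{"api": "move_arm", "payload": {
  "increments": [
    [[0.4,0,0,0.01,0,0,0],[0.4,0,0,0.02,0,0,0],[0.4,0,0,0.02,0,0,0],[0.4,0,0,0.02,0,0,0]]
  ]
}}

```text
time: 6.48
tool_pos: [0.5494, -0.1504, 0.2489]
ee_rot: [3.14, 0.002, 1.786]
wrist_force: [-4.8, 1.3, 12.2]
width: 0.0596
```

{"api": "move_arm", "payload": {
  "increments": [
    [[0.7,0,0,-0.02,0,0,0],[0.8,0,0,-0.02,0,0,0],[1,0,0,-0.02,0,0,0],[1,0,0,-0.02,0,0,0],[1,0,0,-0.02,0,0,0],[1,0,0,-0.02,0,0,0]]
  ]
}}

```text
time: 6.98
tool_pos: [0.5491, -0.1503, 0.2471]
ee_rot: [-3.141, -0.001, 1.786]
wrist_force: [-0.0, 0.5, -0.6]
width: 0.0933
```

{"api": "move_arm", "payload": {
  "increments": [
    [[1,0,0,-0.2,0,0,0],[1,0,0,-0.5,0,0,0],[1,0,0,-0.8,0,0,0],[1,0,0,-1,0,0,0],[1,0,0,-1,0,0,0]]
  ]
}}

```text
time: 7.4
tool_pos: [0.5502, -0.1506, 0.3536]
ee_rot: [3.133, 0.006, 1.786]
wrist_force: [0.0, -0.2, 0.4]
width: 0.0941
```

Run:
```python
from h import *
o=robot.get_obs();print(o['time'],o['tool_pos'],np.degrees(o['ee_rot']),o['wrist_force'],o['width'],o['joint_positions'])
p,d=robot.snapshot('scene'); cv2.imwrite("pics/s5.png",cv2.resize(p[150:310,130:330,::-1],None,fx=4,fy=4,interpolation=2))
inc((.4722,-.2590,.35),102)
inc((.4722,-.2590,.35),12)
inc((.4722,-.2590,.35),192)
```

```text
7.4 [ 0.55015544 -0.15063328  0.35356255] [179.49070776   0.32426211 102.32308653] [ 0.02334871 -0.16236118  0.41733268] 0.09408957457321343 [-3.66684481e-01  1.44170518e-01  1.40915401e+00  1.56104799e-04
  1.57773175e+00 -5.81786163e-01]
shift [-0.895 -0.989  0.004] turn [0.003 0.002 0.004] deg 0.48096941556652456
shift [-0.895 -0.989  0.004] turn [ 4.000e-03 -1.000e-03  1.004e+00] deg 90.32468679029127
shift [-0.895 -0.989  0.004] turn [ 0.001  0.004 -0.996] deg 89.67641510121022
```

View pics/s5.png

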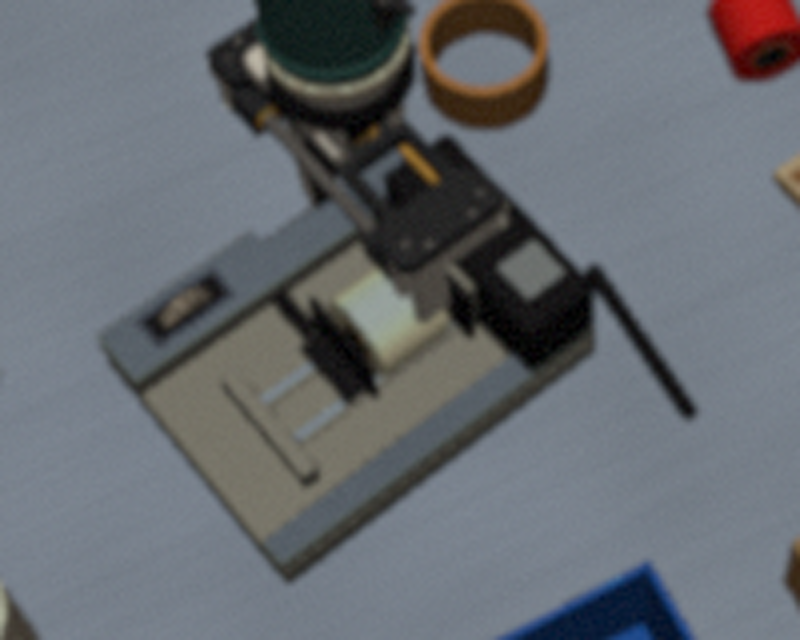

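{"api": "move_arm", "payload": {
  "increments": [
    [[0,-0.3,-0.3,0,0,0,0],[0,-0.6,-0.6,0,0,0,0],[0,-0.9,-0.9,0,0,0,0],[0,-0.96,-0.98,0,0,0,0],[0,-0.96,-0.98,0,0,0,0],[0,-0.96,-0.98,0,0,0,0],[0,-0.96,-0.98,0,0,0,0]]
  ]
}}

```text
time: 8.03
tool_pos: [0.4745, -0.264, 0.3466]
ee_rot: [-3.141, -0.002, 1.787]
wrist_force: [0.7, 0.9, 0.2]
width: 0.0507
```

```bash
cat >> h.py <<'E'
YP=np.array([-np.sin(np.radians(12)),np.cos(np.radians(12)),0]);XP=np.array([np.cos(np.radians(12)),np.sin(np.radians(12)),0])
WT=np.array([.4722,-.2590,.054])
def feel(k=8):
    F=[];P=[];tq=[]
    for i in range(k):
        o=robot.get_obs();F.append(o['wrist_force']);P.append(o['tool_pos'])
        if i<k-1: robot.snapshot('scene')
    F=np.mean(F,0);P=np.mean(P,0);o=robot.get_obs()
    d=P-[0,0,robot.tcp_to_tips]-WT
    print('t',round(o['time'],2),'tip rel wheel (xp,yp,z) mm',(np.array([d@XP,d@YP,d[2]])*1e3).round(2),'F (xp,yp,z)',np.array([F@XP,F@YP,F[2]]).round(2),'w',round(o['width'],4),'rot',np.degrees(o['ee_rot']).round(2))
    return o
E
python3 - <<'E'
from h import *
feel(10)
p,d=robot.snapshot('scene'); cv2.imwrite("pics/s6.png",cv2.resize(p[150:310,130:330,::-1],None,fx=4,fy=4,interpolation=2))
p,d=robot.snapshot('top'); cv2.imwrite("pics/t6.png",cv2.resize(p[130:290,230:430,::-1],None,fx=4,fy=4,interpolation=2))
E
```

```text
t 8.48 tip rel wheel (xp,yp,z) mm [ 1.25 -5.46 94.17] F (xp,yp,z) [0.16 0.35 0.12] w 0.015 rot [179.99  -0.   102.36]
```

View pics/s6.png

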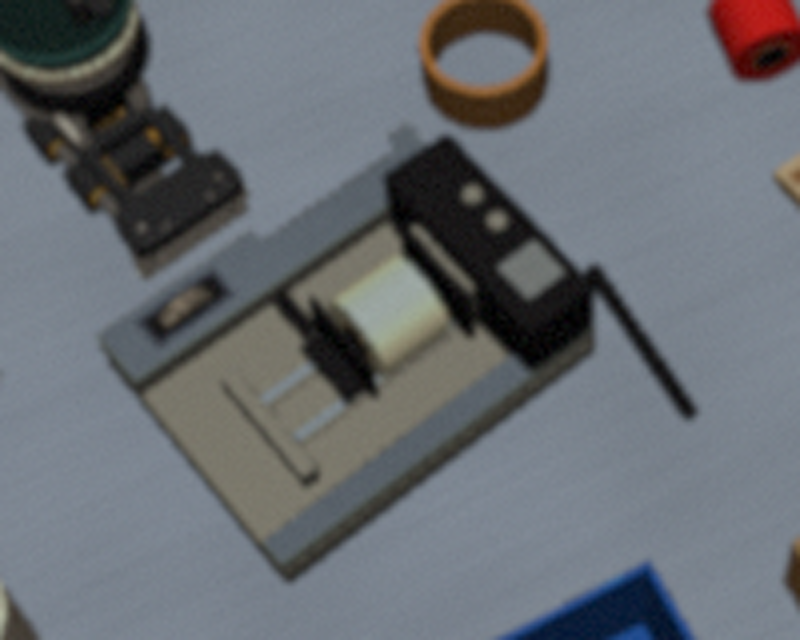

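View pics/t6.png

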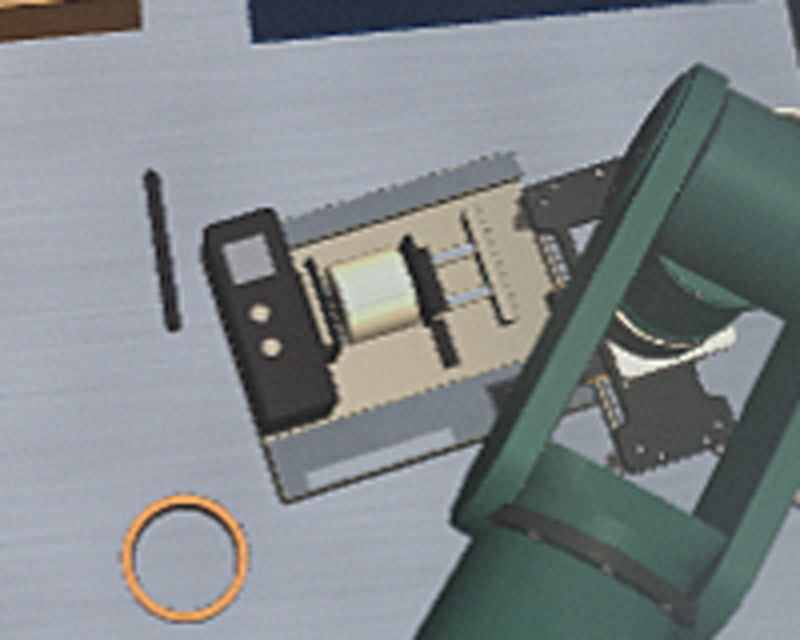

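{"api": "move_arm", "payload": {
  "increments": [
    [[0,-0.015,-0.01,0.25,0,0,0],[0,-0.015,-0.01,0.5,0,0,0],[0,-0.015,-0.01,0.75,0,0,0],[0,-0.015,-0.01,0.85,0,0,0],[0,-0.015,-0.01,0.85,0,0,0],[0,-0.015,-0.01,0.85,0,0,0],[0,-0.015,-0.01,0.85,0,0,0]]
  ]
}}

```text
time: 9.17
tool_pos: [0.4738, -0.2671, 0.2645]
ee_rot: [3.139, 0.002, 1.786]
wrist_force: [-0.1, -0.1, -0.2]
width: 0.0006
```

Run:
```python
from h import *
o=feel(10)
n='scene';p,d=robot.snapshot(n);p=p[:,:,::-1].copy();cv2.imwrite('pics/scene7.png',p)
x,y,s=140,200,10
im=cv2.resize(p[y:y+55,x:x+75],None,fx=s,fy=s,interpolation=cv2.INTER_CUBIC)
tc=np.array(o['tool_pos']);R=Ro.from_euler('xyz',o['ee_rot'])
P=[tc+R.apply([a,b,zz]) for zz in(.1992,.165) for a,b in((-.008,-.0125),(.008,-.0125),(.008,.0125),(-.008,.0125))]
q=((proj(n,P)-[x,y]+.5)*s-.5).astype(int)
for i in range(4):
    for a,b in((i,(i+1)%4),(i,i+4)): cv2.line(im,tuple(q[a].tolist()),tuple(q[b].tolist()),(0,0,255),1)
cv2.imwrite('pics/g7.png',im)
```

```text
t 9.62 tip rel wheel (xp,yp,z) mm [-0.24 -8.04 10.8 ] F (xp,yp,z) [-0.19 -0.   -0.01] w 0.0001 rot [1.7998e+02 2.0000e-02 1.0232e+02]
```

View pics/g7.png

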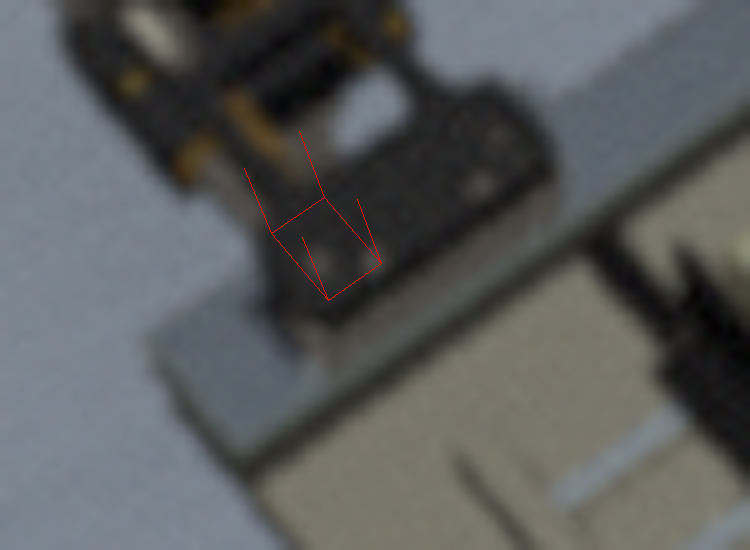

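{"api": "move_arm", "payload": {
  "increments": [
    [[0,0.01,0,0.04,0,0,0],[0,0.01,0,0.07,0,0,0],[0,0.01,0,0.09,0,0,0],[0,0.01,0,0.09,0,0,0]]
  ]
}}

```text
time: 10.0
tool_pos: [0.473, -0.2656, 0.2534]
ee_rot: [-3.141, -0.001, 1.786]
wrist_force: [-0.8, 0.5, 0.9]
width: 0.0007
```

```bash
python3 -c "
from h import *
feel(6)"
```

```text
t 10.25 tip rel wheel (xp,yp,z) mm [-0.62 -6.61  0.24] F (xp,yp,z) [-0.5   0.73  1.11] w 0.0005 rot [-1.7998e+02 -4.0000e-02  1.0233e+02]
```

{"api": "move_arm", "payload": {
  "increments": [
    [[0,0,0,0.01,0,0,0],[0,0,0,0.02,0,0,0],[0,0,0,0.02,0,0,0]]
  ]
}}

```text
time: 10.5
tool_pos: [0.4731, -0.266, 0.2532]
ee_rot: [3.142, 0.001, 1.786]
wrist_force: [-3.6, 0.7, 7.0]
width: 0.0005
```

```bash
python3 -c "
from h import *
feel(6)"
```

```text
t 10.75 tip rel wheel (xp,yp,z) mm [-0.62 -7.05 -0.03] F (xp,yp,z) [-2.67  1.37  7.21] w 0.0004 rot [1.7999e+02 8.0000e-02 1.0232e+02]
```

{"api": "move_arm", "payload": {
  "increments": [
    [[0,0.01,0,0,0,0,0],[0,0.02,0,0,0,0,0],[0,0.03,0,0,0,0,0],[0,0.04,0,0,0,0,0],[0,0.05,0,0,0,0,0],[0,0.06,0,0,0,0,0],[0,0.07,0,0,0,0,0]]
  ]
}}

```text
time: 11.33
tool_pos: [0.4717, -0.2601, 0.2533]
ee_rot: [3.141, 0.005, 1.785]
wrist_force: [-1.9, -1.6, 5.4]
width: 0.0007
```

```bash
python3 -c "
from h import *
feel(5)
p,d=robot.snapshot('scene');cv2.imwrite('pics/s8.png',cv2.resize(p[190:290,180:280,::-1],None,fx=6,fy=6,interpolation=2))"
```

```text
t 11.53 tip rel wheel (xp,yp,z) mm [-0.74 -0.87  0.11] F (xp,yp,z) [-3.   -1.44  5.6 ] w 0.0006 rot [179.98   0.26 102.31]
```

View pics/s8.png

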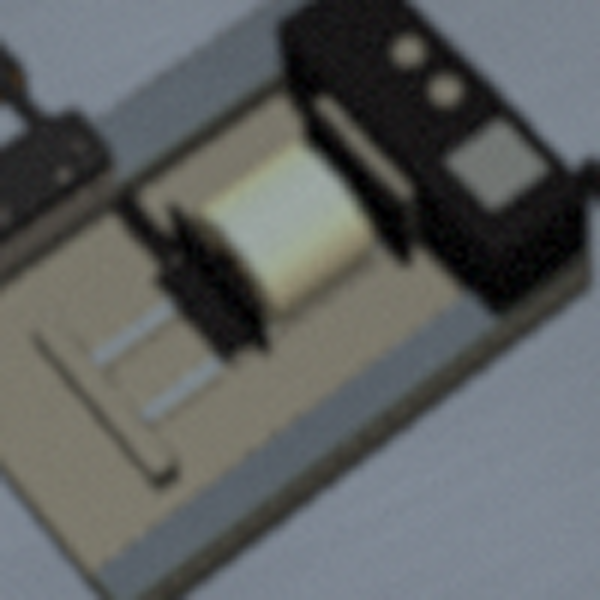

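{"api": "move_arm", "payload": {
  "increments": [
    [[0,0.01,0,0.003,0,0,0],[0,0.02,0,0.004,0,0,0],[0,0.03,0,0.004,0,0,0],[0,0.04,0,0.004,0,0,0],[0,0.05,0,0.004,0,0,0],[0,0.06,0,0.004,0,0,0],[0,0.07,0,0.004,0,0,0],[0,0.08,0,0.004,0,0,0]]
  ]
}}

```text
time: 12.25
tool_pos: [0.47, -0.2524, 0.2533]
ee_rot: [3.141, 0.006, 1.785]
wrist_force: [-2.9, -3.2, 7.6]
width: 0.0006
```

```bash
python3 -c "
from h import *
feel(5)
p,d=robot.snapshot('scene');cv2.imwrite('pics/s9.png',cv2.resize(p[190:290,180:280,::-1],None,fx=6,fy=6,interpolation=2))"
```

```text
t 12.45 tip rel wheel (xp,yp,z) mm [-0.76  7.01  0.05] F (xp,yp,z) [-2.95 -1.64  6.67] w 0.0005 rot [179.96   0.29 102.3 ]
```

View pics/s9.png

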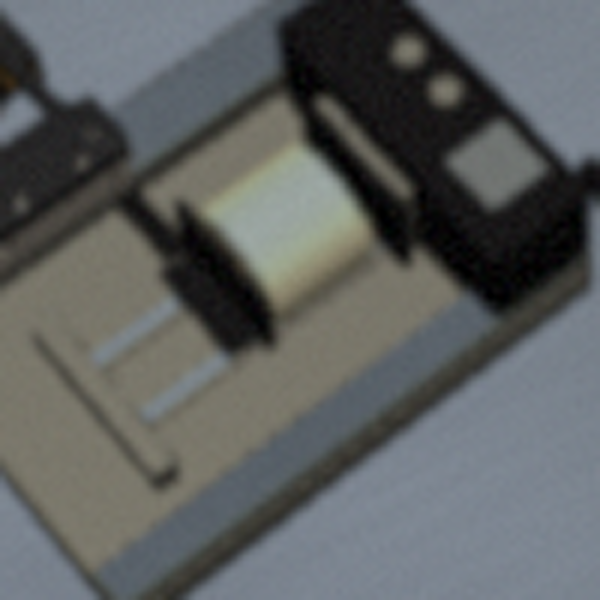

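{"api": "move_arm", "payload": {
  "increments": [
    [[0,0,0,-0.04,0,0,0],[0,0,0,-0.08,0,0,0],[0,-0.07,0,-0.08,0,0,0],[0,-0.14,0,-0.08,0,0,0],[0,-0.14,0,-0.08,0,0,0],[0,-0.14,0,-0.03,0,0,0],[0,-0.14,0,0,0,0,0],[0,-0.14,0,0,0,0,0]]
  ]
}}

```text
time: 13.17
tool_pos: [0.4732, -0.2653, 0.2532]
ee_rot: [3.14, 0.003, 1.786]
wrist_force: [-2.6, -0.0, 8.7]
width: 0.0007
```

```bash
python3 -c "
from h import *
feel(5)"
```

```text
t 13.37 tip rel wheel (xp,yp,z) mm [-0.37 -6.35 -0.05] F (xp,yp,z) [-2.08  0.24  8.26] w 0.0003 rot [1.7993e+02 1.6000e-01 1.0232e+02]
```

{"api": "move_arm", "payload": {
  "increments": [
    [[0,0.01,0,0,0,0,0],[0,0.02,0,0,0,0,0],[0,0.03,0,0,0,0,0],[0,0.04,0,0,0,0,0],[0,0.05,0,0,0,0,0],[0,0.06,0,0,0,0,0],[0,0.07,0,0,0,0,0]]
  ]
}}

```text
time: 13.95
tool_pos: [0.4717, -0.2589, 0.2533]
ee_rot: [3.14, 0.005, 1.786]
wrist_force: [-1.4, -2.4, 8.1]
width: 0.0007
```

```bash
python3 -c "
from h import *
feel(5)
p,d=robot.snapshot('scene');cv2.imwrite('pics/s10.png',cv2.resize(p[190:290,180:280,::-1],None,fx=6,fy=6,interpolation=2))"
```

```text
t 14.15 tip rel wheel (xp,yp,z) mm [-0.44  0.3   0.04] F (xp,yp,z) [-1.88 -1.35  8.  ] w 0.0004 rot [179.92   0.25 102.32]
```

View pics/s10.png

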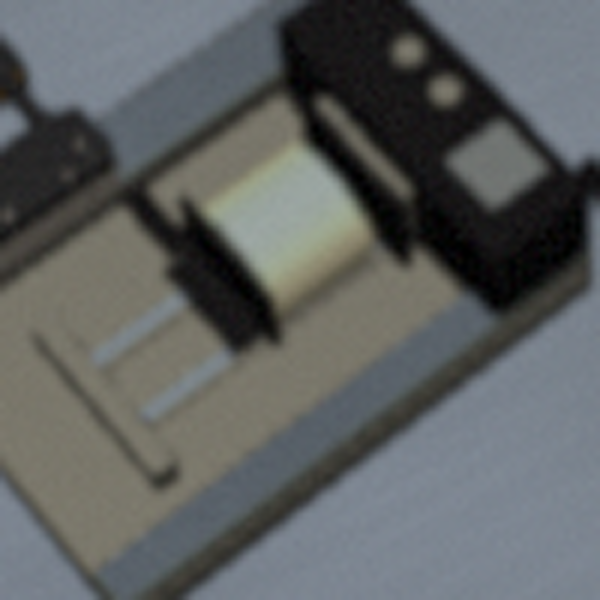

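{"api": "move_arm", "payload": {
  "increments": [
    [[0,0.01,0,-0.002,0,0,0],[0,0.02,0,-0.002,0,0,0],[0,0.03,0,-0.002,0,0,0],[0,0.04,0,-0.002,0,0,0],[0,0.05,0,-0.002,0,0,0],[0,0.06,0,-0.002,0,0,0],[0,0.07,0,-0.002,0,0,0]]
  ]
}}

```text
time: 14.78
tool_pos: [0.4703, -0.2522, 0.2532]
ee_rot: [3.14, 0.005, 1.786]
wrist_force: [-0.9, -3.0, 6.7]
width: 0.0003
```

```bash
python3 -c "
from h import *
feel(5)
p,d=robot.snapshot('scene');cv2.imwrite('pics/s11.png',cv2.resize(p[190:290,180:280,::-1],None,fx=6,fy=6,interpolation=2))"
```

```text
t 14.98 tip rel wheel (xp,yp,z) mm [-0.47  7.21  0.03] F (xp,yp,z) [-1.29 -2.33  6.43] w 0.0005 rot [179.92   0.27 102.31]
```

View pics/s11.png

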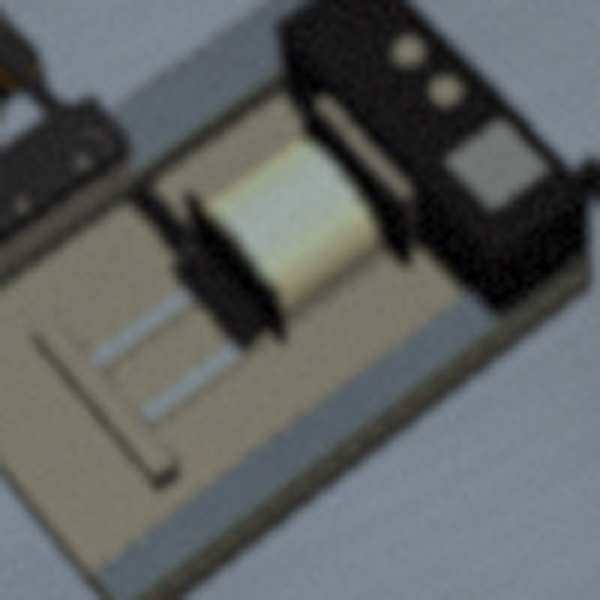

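{"api": "move_arm", "payload": {
  "increments": [
    [[0,0,0,-0.04,0,0,0],[0,0,0,-0.08,0,0,0],[0,-0.07,0,-0.08,0,0,0],[0,-0.145,0,-0.08,0,0,0],[0,-0.145,0,-0.08,0,0,0],[0,-0.145,0,-0.03,0,0,0],[0,-0.145,0,0,0,0,0],[0,-0.145,0,0,0,0,0]]
  ]
}}

```text
time: 15.7
tool_pos: [0.4732, -0.2658, 0.2531]
ee_rot: [3.141, 0.002, 1.786]
wrist_force: [-2.3, -0.4, 8.3]
width: 0.0003
```

```bash
python3 -c "
from h import *
feel(5)"
```

```text
t 15.9 tip rel wheel (xp,yp,z) mm [-0.44 -6.84 -0.06] F (xp,yp,z) [-2.06 -0.12  7.8 ] w 0.0004 rot [1.7994e+02 1.5000e-01 1.0232e+02]
```

{"api": "move_arm", "payload": {
  "increments": [
    [[0,0.01,0,0,0,0,0],[0,0.02,0,0,0,0,0],[0,0.03,0,0,0,0,0],[0,0.04,0,0,0,0,0],[0,0.05,0,0,0,0,0],[0,0.06,0,0,0,0,0],[0,0.07,0,0,0,0,0]]
  ]
}}

```text
time: 16.48
tool_pos: [0.4718, -0.2595, 0.2533]
ee_rot: [3.14, 0.005, 1.786]
wrist_force: [-1.9, -3.1, 7.4]
width: 0.0003
```

```bash
python3 -c "
from h import *
feel(5)
p,d=robot.snapshot('scene');cv2.imwrite('pics/s12.png',cv2.resize(p[190:290,180:280,::-1],None,fx=6,fy=6,interpolation=2))"
```

```text
t 16.68 tip rel wheel (xp,yp,z) mm [-0.52 -0.29  0.06] F (xp,yp,z) [-2.1  -2.07  7.19] w 0.0004 rot [179.93   0.26 102.31]
```

View pics/s12.png

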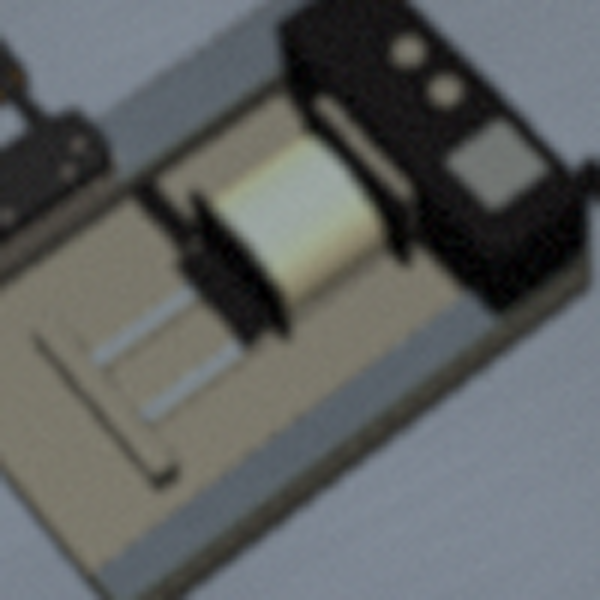

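{"api": "move_arm", "payload": {
  "increments": [
    [[0,0.01,0,0,0,0,0],[0,0.02,0,0,0,0,0],[0,0.03,0,0,0,0,0],[0,0.035,0,0,0,0,0]]
  ]
}}

```text
time: 17.07
tool_pos: [0.471, -0.256, 0.2533]
ee_rot: [3.14, 0.005, 1.786]
wrist_force: [-1.1, -3.3, 7.0]
width: 0.0006
```

```bash
python3 -c "
from h import *
feel(5)"
```

```text
t 17.27 tip rel wheel (xp,yp,z) mm [-0.52  3.18  0.06] F (xp,yp,z) [-1.77 -2.27  7.1 ] w 0.0002 rot [179.92   0.27 102.31]
```

{"api": "move_arm", "payload": {
  "increments": [
    [[0,0.01,0,0,0,0,0],[0,0.02,0,0,0,0,0],[0,0.03,0,0,0,0,0],[0,0.035,0,0,0,0,0]]
  ]
}}

```text
time: 17.6
tool_pos: [0.4703, -0.2526, 0.2532]
ee_rot: [3.14, 0.005, 1.786]
wrist_force: [-1.1, -2.4, 6.5]
width: 0.0005
```

```bash
python3 -c "
from h import *
feel(5)
p,d=robot.snapshot('scene');cv2.imwrite('pics/s13.png',cv2.resize(p[190:290,180:280,::-1],None,fx=6,fy=6,interpolation=2))"
```

```text
t 17.8 tip rel wheel (xp,yp,z) mm [-0.54  6.68  0.04] F (xp,yp,z) [-1.79 -2.15  6.43] w 0.0005 rot [179.92   0.27 102.31]
```

View pics/s13.png

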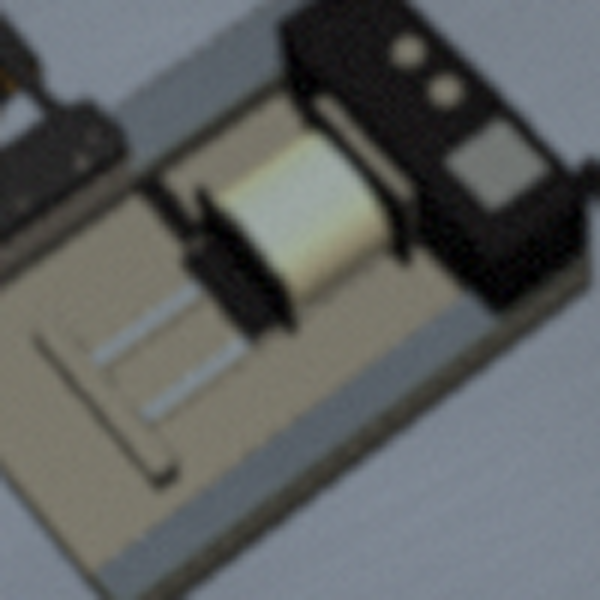

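{"api": "move_arm", "payload": {
  "increments": [
    [[0,0,0,-0.04,0,0,0],[0,0,0,-0.08,0,0,0],[0,-0.07,0,-0.08,0,0,0],[0,-0.14,0.005,-0.08,0,0,0],[0,-0.14,0.005,-0.08,0,0,0],[0,-0.14,0.005,-0.03,0,0,0],[0,-0.14,0.005,0,0,0,0],[0,-0.14,0.005,0,0,0,0]]
  ]
}}

```text
time: 18.52
tool_pos: [0.4737, -0.2657, 0.2531]
ee_rot: [3.141, 0.002, 1.786]
wrist_force: [-1.1, -0.0, 7.6]
width: 0.0007
```

```bash
python3 -c "
from h import *
feel(5)"
```

```text
t 18.72 tip rel wheel (xp,yp,z) mm [ 0.09 -6.81 -0.04] F (xp,yp,z) [-1.66  0.02  7.72] w 0.0003 rot [1.7994e+02 1.5000e-01 1.0232e+02]
```

{"api": "move_arm", "payload": {
  "increments": [
    [[0,0.01,0,0,0,0,0],[0,0.02,0,0,0,0,0],[0,0.02,0,0,0,0,0]]
  ]
}}

```text
time: 18.97
tool_pos: [0.4733, -0.2641, 0.2533]
ee_rot: [3.14, 0.005, 1.786]
wrist_force: [-0.9, -2.2, 8.3]
width: 0.0003
```

```bash
python3 -c "
from h import *
feel(6)"
```

```text
t 19.22 tip rel wheel (xp,yp,z) mm [ 0.03 -5.27  0.05] F (xp,yp,z) [-1.64 -2.07  7.01] w 0.0002 rot [179.93   0.26 102.31]
```

{"api": "move_arm", "payload": {
  "increments": [
    [[0,0.005,0,0,0,0,0],[0,0.01,0,0,0,0,0],[0,0.015,0,0,0,0,0]]
  ]
}}

```text
time: 19.47
tool_pos: [0.473, -0.2628, 0.2533]
ee_rot: [3.14, 0.005, 1.786]
wrist_force: [-2.0, -3.0, 6.7]
width: 0.0005
```

```bash
python3 -c "
from h import *
feel(6)"
```

```text
t 19.72 tip rel wheel (xp,yp,z) mm [ 0.01 -3.85  0.08] F (xp,yp,z) [-2.   -2.16  7.2 ] w 0.0004 rot [179.93   0.27 102.31]
```

{"api": "move_arm", "payload": {
  "increments": [
    [[0,0.005,0,0,0,0,0],[0,0.01,0,0.001,0,0,0],[0,0.015,0,0.002,0,0,0]]
  ]
}}

```text
time: 19.97
tool_pos: [0.4727, -0.2614, 0.2533]
ee_rot: [3.14, 0.005, 1.786]
wrist_force: [-1.5, -3.1, 7.3]
width: 0.0006
```

```bash
python3 -c "
from h import *
feel(6)"
```

```text
t 20.22 tip rel wheel (xp,yp,z) mm [ 0.01 -2.41  0.06] F (xp,yp,z) [-1.82 -2.47  7.68] w 0.0005 rot [179.92   0.29 102.31]
```

{"api": "move_arm", "payload": {
  "increments": [
    [[0,0.005,0,0,0,0,0],[0,0.01,0,0,0,0,0],[0,0.012,0,0,0,0,0]]
  ]
}}

```text
time: 20.47
tool_pos: [0.4725, -0.2603, 0.2533]
ee_rot: [3.14, 0.006, 1.786]
wrist_force: [-0.9, -3.0, 7.1]
width: 0.0002
```

```bash
python3 -c "
from h import *
feel(6)
p,d=robot.snapshot('scene');cv2.imwrite('pics/s14.png',cv2.resize(p[190:290,180:280,::-1],None,fx=6,fy=6,interpolation=2))"
```

```text
t 20.72 tip rel wheel (xp,yp,z) mm [-0.   -1.35  0.07] F (xp,yp,z) [-1.95 -2.76  7.29] w 0.0005 rot [179.92   0.32 102.31]
```

View pics/s14.png

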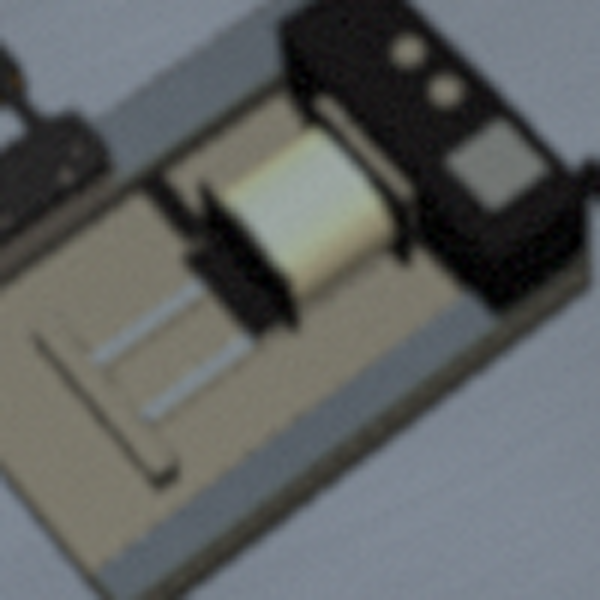

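{"api": "move_arm", "payload": {
  "increments": [
    [[0,0.004,0,0,0,0,0],[0,0.008,0,0,0,0,0],[0,0.008,0,0,0,0,0]]
  ]
}}

```text
time: 21.02
tool_pos: [0.4723, -0.2599, 0.2533]
ee_rot: [3.14, 0.007, 1.785]
wrist_force: [-0.9, -4.4, 5.8]
width: 0.0005
```

```bash
python3 -c "
from h import *
feel(8)"
```

```text
t 21.37 tip rel wheel (xp,yp,z) mm [-0.03 -0.93  0.09] F (xp,yp,z) [-1.83 -4.4   6.61] w 0.0002 rot [179.91   0.39 102.3 ]
```

{"api": "move_arm", "payload": {
  "increments": [
    [[0,0.004,0,0,0,0,0],[0,0.008,0,0,0,0,0],[0,0.008,0,0,0,0,0]]
  ]
}}

```text
time: 21.62
tool_pos: [0.4723, -0.2595, 0.2533]
ee_rot: [3.14, 0.008, 1.785]
wrist_force: [0.1, -5.8, 5.7]
width: 0.0002
```

```bash
python3 -c "
from h import *
feel(8)"
```

```text
t 21.97 tip rel wheel (xp,yp,z) mm [-0.06 -0.5   0.1 ] F (xp,yp,z) [-1.8  -5.33  5.71] w 0.0009 rot [179.9    0.47 102.29]
```

{"api": "move_arm", "payload": {
  "increments": [
    [[0,-0.003,0,0,0,0,0],[0,-0.005,0,0,0,0,0],[0,-0.005,0,0,0,0,0]]
  ]
}}

```text
time: 22.22
tool_pos: [0.4723, -0.2597, 0.2533]
ee_rot: [3.14, 0.007, 1.785]
wrist_force: [-1.3, -4.7, 6.3]
width: 0.0004
```

```bash
python3 -c "
from h import *
feel(10)"
```

```text
t 22.67 tip rel wheel (xp,yp,z) mm [-0.04 -0.75  0.09] F (xp,yp,z) [-1.77 -4.91  6.45] w 0.0003 rot [179.91   0.41 102.3 ]
```

{"api": "move_arm", "payload": {
  "increments": [
    [[0,0,0,-0.02,0,0,0],[0,0,0,-0.06,0,0,0],[0,0,0,-0.3,0,0,0],[0,0,0,-0.6,0,0,0],[0,0,0,-0.9,0,0,0],[0,0,0,-0.9,0,0,0]]
  ]
}}

```text
time: 23.17
tool_pos: [0.4729, -0.2582, 0.3477]
ee_rot: [3.134, 0.007, 1.786]
wrist_force: [0.4, -0.4, 0.9]
width: 0.0001
```

{"api": "move_arm", "payload": {
  "increments": [
    [[0,-0.3,-0.3,0,0,0,0],[0,-0.6,-0.6,0,0,0,0],[0,-0.9,-0.9,-0.1,0,0,0],[0,-1,-1,-0.1,0,0,0],[0,-1,-1,-0.1,0,0,0]]
  ]
}}

```text
time: 23.58
tool_pos: [0.3936, -0.3796, 0.3504]
ee_rot: [-3.14, -0.001, 1.781]
wrist_force: [0.8, -0.4, 0.1]
width: 0.0003
```

Run:
```python
from h import *
feel(3)
pose=(.5335,-.1724,np.radians(12))
for n,r in(('scene',(150,175,130,100)),('top',(275,150,130,100))):
    p,d=robot.snapshot(n);p=p[:,:,::-1].copy();cv2.imwrite(f'pics/{n}_f.png',p);np.save(f'pics/{n}_f.npy',d)
    x,y,w,h=r;cv2.imwrite(f'pics/f_{n}.png',cv2.resize(p[y:y+h,x:x+w],None,fx=6,fy=6,interpolation=2))
    if n=='top' or 1:
        W=cloud(n,d).reshape(-1,3);D=W-[pose[0],pose[1],0]
        X=D@XP;Y=D@YP;m=(abs(X*1e3-20)<15)&(W[:,2]>.08)&(W[:,2]<.11)&(abs(Y)<.06)
        print(n,np.histogram(Y[m]*1e3,bins=np.arange(-30,61,3)))
```

```text
t 23.68 tip rel wheel (xp,yp,z) mm [-100.83 -100.44   96.92] F (xp,yp,z) [ 0.27 -0.    0.65] w 0.0005 rot [-1.7999e+02 -1.7000e-01  1.0225e+02]
scene (array([ 0,  0,  0,  0,  0,  0,  0,  0,  5, 16, 17, 12, 15, 13, 12, 14, 13,
       11, 14, 14, 11, 16, 11, 14, 12, 13, 13, 12, 13,  7]), array([-30, -27, -24, -21, -18, -15, -12,  -9,  -6,  -3,   0,   3,   6,
         9,  12,  15,  18,  21,  24,  27,  30,  33,  36,  39,  42,  45,
        48,  51,  54,  57,  60]))
top (array([ 0,  0,  0,  0,  0,  0,  0,  0,  0,  4,  9,  8, 12, 10, 12, 10, 10,
       11, 10, 12, 11, 10, 11, 11, 11, 12, 11, 10,  9, 15]), array([-30, -27, -24, -21, -18, -15, -12,  -9,  -6,  -3,   0,   3,   6,
         9,  12,  15,  18,  21,  24,  27,  30,  33,  36,  39,  42,  45,
        48,  51,  54,  57,  60]))
```

View pics/f_scene.png

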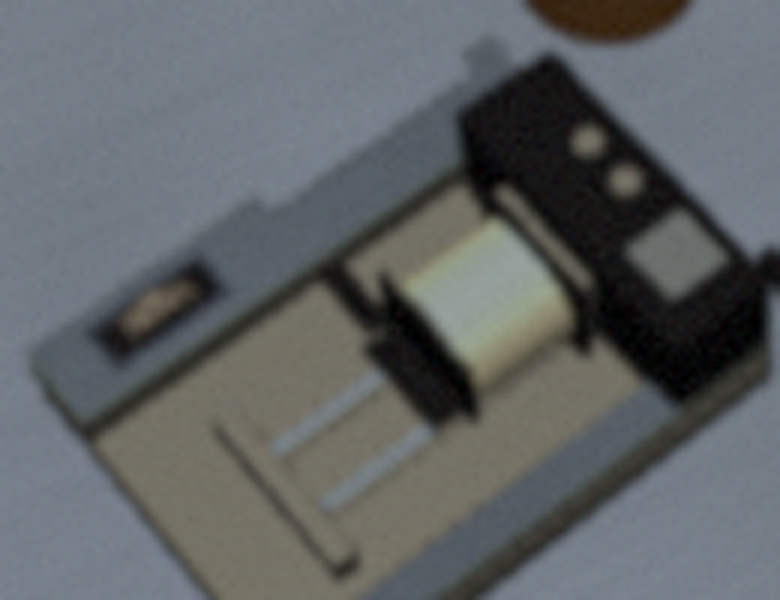

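View pics/f_top.png

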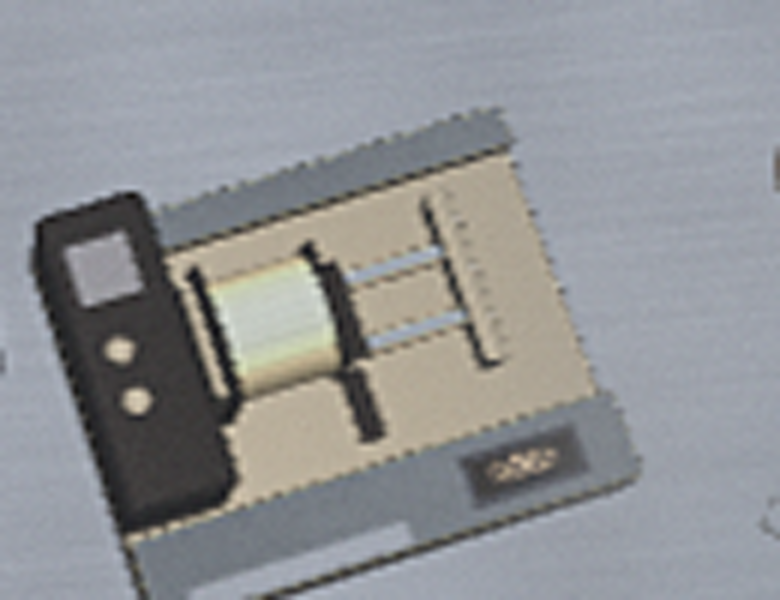

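```bash
python3 -c "
from bench import robot
print(robot.close_job(), robot.get_obs()['time'])"
```

```text
the job is handed in; nothing more can be done
the job is handed in; nothing more can be done
```

The label roll lies on the two bars in the printer bay, held between guide and flange with no gap visible in the last pictures. I handed the job in at about 24 s.

- **Placing the roll:** I took the white roll off its wooden rest, laid it on the bars between flange and guide and let go. I pressed it onto the bars with about 12 N before letting go.
- **Turning the wheel:** I rolled the thumbwheel with the closed fingertips in four strokes, pressing with about 6 to 8 N. Rim drag was about 1.5 N running free and about 2.2 N while the guide pushed the roll. After that it climbed steeply, from 2.8 to 4.4 to 5.3 N.
- **Slight overshoot:** The last step took the drag to 5.3 N, past the advised 4.5 N. I eased the finger back 0.25 mm, to about 4.9 N, then lifted straight off. The squeeze on the roll is therefore a little above the target.
- **Last checks:** Both cameras show the roll against the pad with the guide against its other end, and the arm is clear of everything. I did not touch the wheel again to confirm the hold after lifting off.
- **Camera disagreement:** The two cameras differed by about 2.5 mm on where the printer stands. I used the average, and contact with the wheel came at the expected height.

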